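# Set the tea cups on their matching saucers

## Task

Lay out the tea set: take the four coloured tea cups off the beige draining rack and stand each one upright in the middle of the saucer of its own colour. Set them down without dropping them or knocking any cup over, and leave the saucers, the plain white cup and the noodle bowl where they are.

Things in the scene. Friction and masses are not known exactly. Their poses are not given: they have to be found in the camera images.
- cup_blue_center (a point): blue glazed handle-less ceramic tea cup, open at the top, standing upright on the beige draining rack; round, 58 mm outside diameter over its upper 33 mm (tapering to a 40 mm foot), 55 mm tall, wall 4 mm, 80 to 160 g. The point is at the cup's centre, half-way up (27.5 mm above its foot); z is up the cup's axis.
- cup_green_center (a point): green glazed handle-less ceramic tea cup, open at the top, standing upright on the beige draining rack; round, 58 mm outside diameter over its upper 33 mm (tapering to a 40 mm foot), 55 mm tall, wall 4 mm, 80 to 160 g. The point is at the cup's centre, half-way up (27.5 mm above its foot); z is up the cup's axis.
- cup_yellow_center (a point): yellow glazed handle-less ceramic tea cup, open at the top, standing upright on the beige draining rack; round, 58 mm outside diameter over its upper 33 mm (tapering to a 40 mm foot), 55 mm tall, wall 4 mm, 80 to 160 g. The point is at the cup's centre, half-way up (27.5 mm above its foot); z is up the cup's axis.
- cup_red_center (a point): red glazed handle-less ceramic tea cup, open at the top, standing upright on the beige draining rack; round, 58 mm outside diameter over its upper 33 mm (tapering to a 40 mm foot), 55 mm tall, wall 4 mm, 80 to 160 g. The point is at the cup's centre, half-way up (27.5 mm above its foot); z is up the cup's axis.
- saucer_blue: blue glazed round saucer lying loose on the slab, 96 mm across; flat middle 68 mm across and 6 mm above its underside, on which the cup stands; sloping rim up to 10 mm high. Origin: centre of its underside; z up. A cup standing on it has its centre point 33.5 mm above this origin.
- saucer_green: green glazed round saucer lying loose on the slab, 96 mm across; flat middle 68 mm across and 6 mm above its underside, on which the cup stands; sloping rim up to 10 mm high. Origin: centre of its underside; z up. A cup standing on it has its centre point 33.5 mm above this origin.
- saucer_yellow: yellow glazed round saucer lying loose on the slab, 96 mm across; flat middle 68 mm across and 6 mm above its underside, on which the cup stands; sloping rim up to 10 mm high. Origin: centre of its underside; z up. A cup standing on it has its centre point 33.5 mm above this origin.
- saucer_red: red glazed round saucer lying loose on the slab, 96 mm across; flat middle 68 mm across and 6 mm above its underside, on which the cup stands; sloping rim up to 10 mm high. Origin: centre of its underside; z up. A cup standing on it has its centre point 33.5 mm above this origin.
- cup_white_center (a point): plain white tea cup, same shape and size as the coloured ones, also on the rack among them; it has no saucer and stays where it is. The point is at its centre, half-way up. (The rack is a low fixed slatted platform, deck 40 mm above the slab, with a rim 8 mm above the deck; neighbouring cups stand at least 90 mm apart, centre to centre.)
- bowl: white ceramic noodle bowl, 150 mm across, 65 mm tall, standing loose on the slab beyond the saucers; a bystander. (A fixed clear storage box 100 mm tall at the far left and a crock of utensils, up to 300 mm tall, at the right edge of the slab stand outside the work area.) Origin: centre of its underside.
Mind the look-alikes: they are no part of the job. Several things look just like the saucer_yellow: the one meant starts farthest to the robot's right. Of the things that look like the saucer_red, take the one that is farthest to the robot's right at the start.

How it is judged:
At the end, for the whole second after the job is handed in: Each coloured cup stands upright (0.12 rad), released and at rest, on the saucer of its colour: centres within 13 mm seen from above, cup centre 29 to 39 mm above the saucer's underside. White cup (upright) and bowl within 20 mm, saucers within 25 mm of their starts (horizontal distance between cup_blue_center and saucer_blue below 0.013 m and z of cup_blue_center in the frame of saucer_blue between 0.029 and 0.039 m and angle between each of cup_blue_center, cup_green_center, cup_yellow_center, cup_red_center, cup_white_center's own z axis and vertical below 0.12 rad and linear speed of each of cup_blue, cup_green, cup_yellow, cup_red below 0.02 m/s and horizontal distance between cup_green_center and saucer_green below 0.013 m and z of cup_green_center in the frame of saucer_green between 0.029 and 0.039 m and horizontal distance between cup_yellow_center and saucer_yellow below 0.013 m and z of cup_yellow_center in the frame of saucer_yellow between 0.029 and 0.039 m and horizontal distance between cup_red_center and saucer_red below 0.013 m and z of cup_red_center in the frame of saucer_red between 0.029 and 0.039 m and distance of each of cup_white_center, bowl from where it was at the start of the episode below 0.02 m and distance of each of saucer_blue, saucer_green, saucer_yellow, saucer_red from where it was at the start of the episode below 0.025 m); the robot touches nothing.
It fails at once if a cup is knocked over (angle between any of cup_blue_center, cup_green_center, cup_yellow_center, cup_red_center, cup_white_center's own z axis and vertical above 0.8 rad).
It fails at once if a coloured cup is dropped (falls free from more than about 2 cm) ((linear speed of cup_blue above 0.65 m/s and contact force between the fingers and cup_blue below 0.05 N) or (linear speed of cup_green above 0.65 m/s and contact force between the fingers and cup_green below 0.05 N) or (linear speed of cup_yellow above 0.65 m/s and contact force between the fingers and cup_yellow below 0.05 N) or (linear speed of cup_red above 0.65 m/s and contact force between the fingers and cup_red below 0.05 N)).
It fails at once if the white cup is moved more than 20 mm (distance of cup_white_center from where it was at the start of the episode above 0.02 m).
It fails at once if the noodle bowl is moved more than 20 mm (distance of bowl from where it was at the start of the episode above 0.02 m).
It fails at once if a saucer is moved more than 25 mm (distance of any of saucer_blue, saucer_green, saucer_yellow, saucer_red from where it was at the start of the episode above 0.025 m).
It also fails if it takes over 102 s, if anything falls off the work surface, if the arm or the gripper's body presses on something with over 40 N, if the wrist force passes 120 N, or if a joint passes its speed limit or range.

## Robot

A 7-joint arm with a two-finger parallel gripper is mounted at the origin on the work surface. World frame = base frame: x ahead of the robot, y to its left, z up, the work surface at z = 0. Lengths are in m, angles in rad, forces in N, time in s.
With the tool pointing down it reaches from about 0.4 to 0.85 m from the base axis. Payload 4.5 kg.
Tool frame: the origin (TCP) lies on the centre line of the jaws, within the pads' length; the fingertips stand 14 mm ahead of it and the grasp point (between the pads) lies 5 mm behind it; y points along the fingers, z is the direction in which the jaws open and shut, and the axes are right-handed (so a half turn about y gives the same grasp; the last joint's range is limited). The gripper opens to 88 mm and grips with 3 to 60 N. Pads are 18 mm wide; open, the fingers measure 123 mm over their backs; the gripper's body (75 mm by 187 mm) begins 45 mm behind the grasp point.
Start: joints at [1.341, 0.689, -0.195, 1.565, 0.157, 0.902, -0.215], TCP at [0.163, -0.603, 0.253] pointing down, gripper open.
Joint ranges: [-3.01, 3.01], [-0.46, 2.08], [-1.47, 1.51], [0.13, 2.56], [-1, 4.14], [0.04, 2.09], [-2.66, 2.66]. Speed limits (rad/s): [2.57, 2.57, 3.14, 3.14, 3.14, 3.14, 3.14].

## Interface

Orientations are given as a unit quaternion [x, y, z, w].
In Python, from plant import get_state, imaging, job gives the robot as it stands.
- The arm moves only by the tool send_rows, never from a script. Its argument "motion" is a list that holds one entry, the list of rows, each a list of 7 numbers: the turn, a rotation vector about the tool's x, y, z scaled (see below), then the shift along the tool's x, y, z scaled (see below), then the gripper's target within -1 to 1 (shut at 1, half-way at 0, fully open at -1). In form: [[[rx, ry, rz, tx, ty, tz, gripper], ...]]. A call has exactly 5 rows; each row shifts and turns the commanded pose from where the row before left it, along the tool's axes as they then stand; what a row does not reach is not made up. The controller multiplies each number of a shift by 0.02 m and each number of a turn by 0.08 rad. A row lasts 1/12 s, in which the tool goes at most 41.7 mm and 7.16 degrees, less where a joint would pass 70% of its speed; a pose out of reach is approached as far as the arm can. A call with a number of a shift or a turn outside -1 to 1 is refused whole. A call with a gripper value outside its range is refused whole. The fingers move at their own pace and stop on an object; "force" is the grip in N (left out, the last holds). Time passes only in rows, so rows that do not move let the fingers close, or fill a call up. It gives the time, the measured TCP pose, the force and the opening at its end, in the units of the state.
- get_state(): the state, without advancing time (a new reading comes with each control period).
- imaging.snapshot(name): name is "side" or "top"; returns a dict with "img" (400x640x3 uint8, red, green, blue), "camera_matrix" (3x3 intrinsics, pixels), "dist_coeffs" ([k1, k2, p1, p2, k3] as OpenCV has them; the pictures are not rectified), "R" (3x3) and "t" (3): a world point X has camera coordinates R X + t. Camera axes: x right, y down, z forward; pixel columns grow to the right and rows downward; lengths in m; the calibration is good to about 2 mm. A picture is of the moment at which its call begins. There is no depth.
- job.finish_job(): hands the job in, once; it reports no verdict.
The state is a dict: "clock": time; "q": joint angles; "qd": joint speeds; "joint_torque": joint torques, N m; "tool_pos": TCP position; "eef_rot": TCP orientation; "contact_force": force on the tool from outside, world axes, zero at the start; "moment": the same for the moment, N m; "opening": opening from 0.0 (shut) to 1.0 (fully open).
Only numpy, scipy, OpenCV 4.12 (cv2) and the standard library are available. Lean on these libraries where they do the work, as an engineer would, in place of code of your own. Each camera call takes 0.05 s, during which the arm holds its last target.

## Working session

There is one attempt and no reset: what is moved stays moved. The work goes in short steps, Python scripts to look and compute and a tool call to move; the robot and the scene stay as the last step left them, time stands still between calls to the robot, and variables do not carry over. Pictures are saved under pics/ and viewed, and the job is handed in when it is done.

Besides the shell and the picture viewer there is one more tool, called after "Request:" by a JSON object that holds its "fn" and its "kwargs", one argument or row to a line. send_rows: Moves the arm, as the interface text tells. Its arguments: {"type":"object","properties":{"motion":{"type":"array"},"force":{"type":"number"}},"required":["motion"]}

```bash
ls; mkdir -p pics
python3 - <<'E'
from plant import get_state, imaging, job
import cv2
print(get_state())
for n in ("side","top"):
    s=imaging.snapshot(n); cv2.imwrite(f"pics/{n}0.png",s["img"][:,:,::-1])
    print(n,s["camera_matrix"],s["dist_coeffs"],s["R"],s["t"])
E
```

```text
pics
{'clock': 0.0, 'q': array([ 1.34082978,  0.68996906, -0.1945092 ,  1.56636405,  0.15727738,
        0.90249199, -0.21509654]), 'qd': array([1.19527587e-03, 4.19446099e-04, 6.74863697e-04, 9.44167804e-04,
       3.55228701e-06, 5.64335706e-04, 2.87359446e-04]), 'joint_torque': array([-4.52951062e-04, -5.27564120e+01, -1.26726441e+00, -1.53428417e+01,
       -5.27399895e-02,  6.49827954e-03,  1.85803915e-04]), 'tool_pos': array([ 0.16274436, -0.60280034,  0.25191386]), 'eef_rot': array([-0.09313881,  0.70160171, -0.70032348,  0.09288291]), 'contact_force': array([-0.46200156,  0.41386536, -1.22670954]), 'moment': array([ 0.00443148, -0.0296749 , -0.00555295]), 'opening': 1.00037828847793}
side [[387.24827851   0.         323.37179435]
 [  0.         387.24827851 197.68991566]
 [  0.           0.           1.        ]] [0.00776537 0.         0.         0.         0.        ] [[ 0.99011667 -0.13924172  0.01675496]
 [-0.09521627 -0.75511287 -0.64864352]
 [ 0.10297013  0.64063741 -0.76090792]] [-0.50457282  0.15065671  0.80931439]
top [[474.09187703   0.         318.95554468]
 [  0.         474.09187703 204.09691102]
 [  0.           0.           1.        ]] [-0.04529157  0.          0.          0.          0.        ] [[ 0.00274047 -0.9996545  -0.02614124]
 [-0.98753415  0.00140877 -0.15739859]
 [ 0.15738103  0.02624671 -0.9871891 ]] [0.06174522 0.54839337 1.0653587 ]
```

View pics/side0.png

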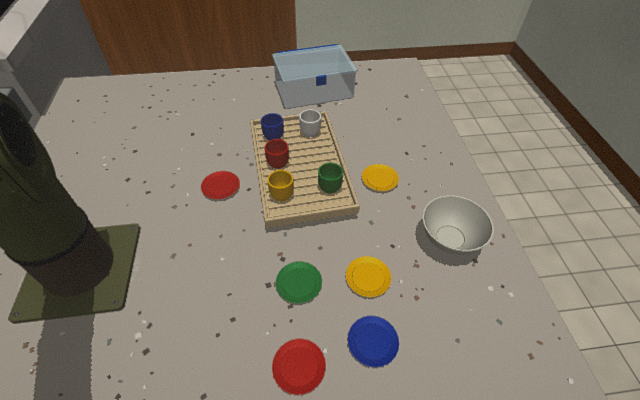

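View pics/top0.png

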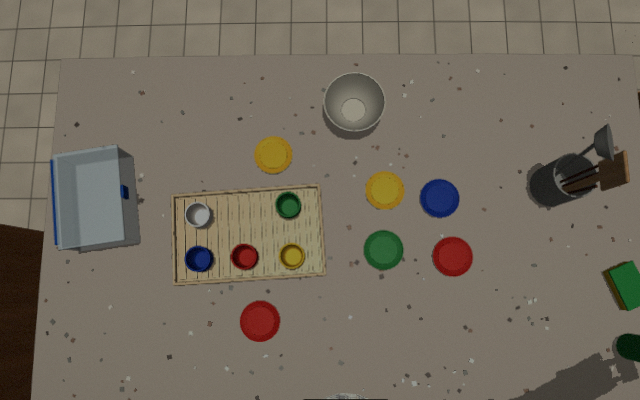

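```bash
cat > h.py <<'E'
from plant import get_state, imaging, job
import cv2, numpy as np
from scipy.optimize import least_squares
HUE={'blue':(105,130),'green':(45,90),'yellow':(18,32),'red':None}
def mask(img,c):
    hsv=cv2.cvtColor(img,cv2.COLOR_RGB2HSV); H,S,V=cv2.split(hsv)
    ok=(S>140)&(V>25)
    if c=='red': m=((H<8)|(H>172))&ok
    elif c=='yellow': m=(H>=18)&(H<=32)&(S>170)&(V>60)
    else: m=(H>=HUE[c][0])&(H<=HUE[c][1])&ok
    return cv2.morphologyEx(m.astype(np.uint8)*255,cv2.MORPH_CLOSE,np.ones((5,5)))
def cast(s,px,z):
    K,d,R,t=[np.array(s[k]) for k in("camera_matrix","dist_coeffs","R","t")]
    u=cv2.undistortPoints(np.array(px,float).reshape(-1,1,2),K,d).reshape(-1,2)
    r=np.c_[u,np.ones(len(u))]@R; C=-R.T@t
    return C+r*((z-C[2])/r[:,2])[:,None], C
def circ(P,C,r,far):
    P=P[:,:2]; c=P.mean(0)
    for _ in range(5):
        d=c-C[:2]; d/=np.linalg.norm(d)
        Q=P[((P-c)@d)>-0.3*r] if far else P
        f=least_squares(lambda a:np.hypot(*(Q-a[:2]).T)-a[2],[*c,r],loss='soft_l1',f_scale=.001)
        c=f.x[:2]
    return f.x, np.sqrt(np.mean(f.fun**2))
def blobs(s,c,amin=200):
    cs,_=cv2.findContours(mask(s["img"],c),cv2.RETR_EXTERNAL,cv2.CHAIN_APPROX_NONE)
    return [cv2.convexHull(k).reshape(-1,2)*1.0 if 0 else k.reshape(-1,2)*1.0 for k in cs if cv2.contourArea(k)>amin]
def measure(views=("top","side")):
  for n in views:
    s=imaging.snapshot(n)
    for c in HUE:
        for k in blobs(s,c):
            o=[]
            for nm,z,r,far in (("sauc",.010,.048,False),("cup",.095,.029,True)):
                P,C=cast(s,k,z); f,e=circ(P,C,r,far); o.append(f"{nm} x{f[0]:.4f} y{f[1]:.4f} r{f[2]:.4f} e{e*1000:.1f}")
            print(n,c,k.mean(0).round(),*o,sep=' | ')
    print(n,'cam',C.round(3))
E
python3 -c "
from h import *
measure()"
```

```text
top | blue | [199. 259.] | sauc x0.4220 y0.3517 r0.0311 e1.7 | cup x0.4191 y0.3312 r0.0265 e0.7
top | blue | [439. 198.] | sauc x0.5691 y-0.2271 r0.0451 e0.7 | cup x0.5543 y-0.2076 r0.0417 e0.6
top | green | [630. 347.] | sauc x0.2193 y-0.6576 r0.0281 e3.3 | cup x0.2304 y-0.6068 r0.0257 e3.7
top | green | [627. 284.] | sauc x0.3642 y-0.6630 r0.0426 e9.6 | cup x0.3624 y-0.5812 r0.0620 e5.4
top | green | [383. 250.] | sauc x0.4448 y-0.0899 r0.0442 e0.6 | cup x0.4394 y-0.0807 r0.0408 e0.5
top | green | [288. 205.] | sauc x0.5524 y0.1381 r0.0294 e1.1 | cup x0.5408 y0.1312 r0.0259 e0.8
top | yellow | [291. 256.] | sauc x0.4302 y0.1281 r0.0295 e0.8 | cup x0.4266 y0.1217 r0.0267 e0.6
top | yellow | [384. 190.] | sauc x0.5885 y-0.0952 r0.0451 e0.7 | cup x0.5722 y-0.0855 r0.0418 e0.7
top | yellow | [273. 154.] | sauc x0.6783 y0.1770 r0.0451 e0.6 | cup x0.6556 y0.1663 r0.0415 e0.6
top | red | [259. 321.] | sauc x0.2776 y0.2015 r0.0459 e0.6 | cup x0.2847 y0.1889 r0.0424 e0.5
top | red | [244. 257.] | sauc x0.4280 y0.2421 r0.0308 e1.2 | cup x0.4244 y0.2284 r0.0272 e0.8
top | red | [452. 256.] | 
[... 219 characters left out ...]
281.] | sauc x0.4451 y-0.0911 r0.0434 e3.6 | cup x0.4433 y-0.1385 r0.0390 e3.7
side | yellow | [368. 276.] | sauc x0.5889 y-0.0966 r0.0456 e0.6 | cup x0.5700 y-0.1419 r0.0402 e0.5
side | yellow | [280. 184.] | sauc x0.4273 y0.1844 r0.0423 e7.8 | cup x0.4275 y0.1204 r0.0268 e0.8
side | yellow | [380. 177.] | sauc x0.6789 y0.1756 r0.0451 e1.0 | cup x0.6491 y0.0972 r0.0401 e0.9
side | red | [299. 367.] | sauc x0.4294 y-0.2540 r0.0460 e0.5 | cup x0.4296 y-0.2800 r0.0403 e0.5
side | red | [220. 185.] | sauc x0.2788 y0.2000 r0.0452 e0.9 | cup x0.2969 y0.1194 r0.0398 e0.8
side | red | [276. 152.] | sauc x0.4245 y0.3018 r0.0449 e10.0 | cup x0.4254 y0.2274 r0.0265 e0.7
side cam [ 0.431 -0.475  0.722]
```

Run:
```python
from h import *
from scipy.spatial.transform import Rotation as R
s=get_state(); M=R.from_quat(s['eef_rot']).as_matrix(); print(M.round(3))
print(np.degrees(np.arctan2(M[1,2],M[0,2])), s['clock'])
# white cup
t=imaging.snapshot("top"); 
P,C=cast(t,[[198,213]],.095); print(P)
img=t["img"][190:300,160:330]; cv2.imwrite("pics/rack.png",cv2.resize(img[:,:,::-1],None,fx=4,fy=4))
```

```text
[[-0.965 -0.     0.261]
 [-0.261  0.001 -0.965]
 [ 0.    -1.    -0.001]]
-74.88186530556364 0.2
[[0.52038911 0.33261481 0.095     ]]
```

View pics/rack.png

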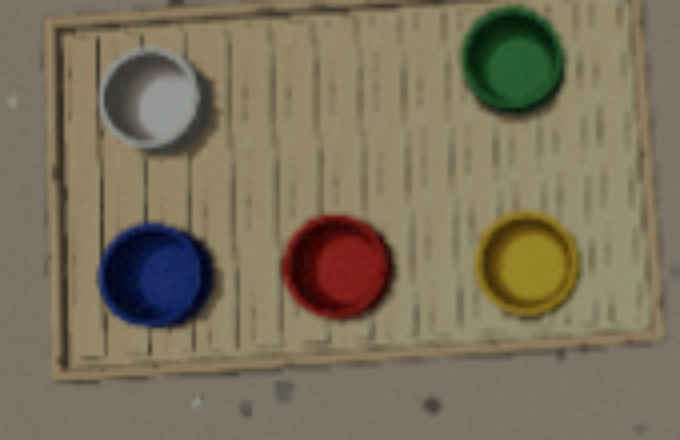

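Request:
{"fn": "send_rows", "kwargs": {
  "motion": [
    [[0, -1, 0, 0, 0.2, 0, -0.7], [0, -1, 0, 0, 0.2, 0, -0.7], [0, -1, 0, 0, 0.2, 0, -0.7], [0, -1, 0, 0, 0.2, 0, -0.7], [0, -1, 0, 0, 0.2, 0, -0.7]]
  ],
  "force": 25
}}

```text
clock: 0.67
tool_pos: [0.1629, -0.6033, 0.2324]
eef_rot: [-0.232, 0.668, -0.668, 0.232]
contact_force: [-0.5, 0.1, -0.3]
opening: 0.848
```

Request:
{"fn": "send_rows", "kwargs": {
  "motion": [
    [[0, -1, 0, 0, 0.2, 0, -0.7], [0, -1, 0, 0, 0.2, 0, -0.7], [0, -1, 0, 0, 0.2, 0, -0.7], [0, -1, 0, 0, 0.2, 0, -0.7], [0, -1, 0, 0, 0.2, 0, -0.7]]
  ]
}}

```text
clock: 1.08
tool_pos: [0.1629, -0.6033, 0.2124]
eef_rot: [-0.36, 0.609, -0.609, 0.36]
contact_force: [0.0, -0.1, 0.6]
opening: 0.849
```

Request:
{"fn": "send_rows", "kwargs": {
  "motion": [
    [[0, -1, 0, 0, 0.2, 0, -0.7], [0, -1, 0, 0, 0.2, 0, -0.7], [0, -1, 0, 0, 0.2, 0, -0.7], [0, -1, 0, 0, 0.2, 0, -0.7], [0, -1, 0, 0, 0.2, 0, -0.7]]
  ]
}}

```text
clock: 1.5
tool_pos: [0.1628, -0.6034, 0.1924]
eef_rot: [-0.474, 0.525, -0.525, 0.474]
contact_force: [0.0, -0.0, 0.6]
opening: 0.849
```

Request:
{"fn": "send_rows", "kwargs": {
  "motion": [
    [[0, -1, 0, 0, 0.2, 0, -0.7], [0, -0.33, 0, 0, 0, 0, -0.7], [0, 0, 0, 0, 0, 0, -0.7], [0, 0, 0, 0, 0, 0, -0.7], [0, 0, 0, 0, 0, 0, -0.7]]
  ]
}}

```text
clock: 1.92
tool_pos: [0.1631, -0.6035, 0.189]
eef_rot: [0.5, -0.5, 0.501, -0.499]
contact_force: [0.4, -0.1, -0.6]
opening: 0.852
```

Request:
{"fn": "send_rows", "kwargs": {
  "motion": [
    [[0, 0, 0, -0.5, 0, 0.5, -0.7], [0, 0, 0, -1, 0, 1, -0.7], [0, 0, 0, -1, 0, 1, -0.7], [0, 0, 0, -1, 0, 1, -0.7], [0, 0, 0, -1, 0, 1, -0.7]]
  ]
}}

```text
clock: 2.33
tool_pos: [0.254, -0.5127, 0.1892]
eef_rot: [0.5, -0.5, 0.501, -0.499]
contact_force: [-0.8, 0.2, -0.0]
opening: 0.849
```

Request:
{"fn": "send_rows", "kwargs": {
  "motion": [
    [[0, 0, 0, -1, 0, 1, -0.7], [0, 0, 0, -1, 0, 1, -0.7], [0, 0, 0, -1, 0, 1, -0.7], [0, 0, 0, -1, 0, 1, -0.7], [0, 0, 0, -1, 0, 1, -0.7]]
  ]
}}

```text
clock: 2.75
tool_pos: [0.3542, -0.4126, 0.1892]
eef_rot: [0.5, -0.5, 0.501, -0.5]
contact_force: [-0.1, -0.2, -1.2]
opening: 0.848
```

Request:
{"fn": "send_rows", "kwargs": {
  "motion": [
    [[0, 0, 0, -1, 0, 1, -0.7], [0, 0, 0, -1, 0, 1, -0.7], [0, 0, 0, -1, 0, 1, -0.7], [0, 0, 0, -1, 0, 0.7, -0.7], [0, 0, 0, -1, 0, 0, -0.7]]
  ]
}}

```text
clock: 3.17
tool_pos: [0.4315, -0.3118, 0.1895]
eef_rot: [-0.499, 0.498, -0.501, 0.502]
contact_force: [0.8, 0.8, 0.0]
opening: 0.851
```

Request:
{"fn": "send_rows", "kwargs": {
  "motion": [
    [[0, 0, 0, -1, 0, 0, -0.7], [0, 0, 0, -1, 0, 0, -0.7], [0, 0, 0, -1, 0, 0, -0.7], [0, 0, 0, -1, 0, 0, -0.7], [0, 0, 0, -1, 0, 0, -0.7]]
  ]
}}

```text
clock: 3.58
tool_pos: [0.4275, -0.2127, 0.1892]
eef_rot: [0.499, -0.5, 0.501, -0.5]
contact_force: [0.4, -0.9, 0.9]
opening: 0.851
```

Request:
{"fn": "send_rows", "kwargs": {
  "motion": [
    [[0, 0, 0, -1, 0, 0, -0.7], [0, 0, 0, -1, 0, 0, -0.7], [0, 0, 0, -1, 0, 0, -0.7], [0, 0, 0, -1, 0, 0, -0.7], [0, 0, 0, -1, 0, 0, -0.7]]
  ]
}}

```text
clock: 4.0
tool_pos: [0.4277, -0.1126, 0.1892]
eef_rot: [0.499, -0.5, 0.501, -0.5]
contact_force: [-0.9, -0.1, -0.2]
opening: 0.848
```

Request:
{"fn": "send_rows", "kwargs": {
  "motion": [
    [[0, 0, 0, -1, 0, 0, -0.7], [0, 0, 0, -1, 0, 0, -0.7], [0, 0, 0, -1, 0, 0, -0.7], [0, 0, 0, -1, 0, 0, -0.7], [0, 0, 0, -1, 0, 0, -0.7]]
  ]
}}

```text
clock: 4.42
tool_pos: [0.4278, -0.0124, 0.1891]
eef_rot: [0.499, -0.5, 0.501, -0.5]
contact_force: [0.8, -0.5, -0.8]
opening: 0.85
```

Request:
{"fn": "send_rows", "kwargs": {
  "motion": [
    [[0, 0, 0, -1, 0, 0, -0.7], [0, 0, 0, -1, 0, 0, -0.7], [0, 0, 0, -1, 0, 0, -0.7], [0, 0, 0, -0.5, 0, 0, -0.7], [0, 0, 0, 0, 0, 0, -0.7]]
  ]
}}

```text
clock: 4.83
tool_pos: [0.428, 0.0591, 0.1892]
eef_rot: [-0.5, 0.499, -0.499, 0.502]
contact_force: [-0.0, -0.2, 0.8]
opening: 0.848
```

Request:
{"fn": "send_rows", "kwargs": {
  "motion": [
    [[0, 0, 0, -1, 0.5, -0.05, -0.7], [0, 0, 0, -1, 1, 0, -0.7], [0, 0, 0, -0.8, 1, 0, -0.7], [0, 0, 0, -0.3, 0.5, 0, -0.7], [0, 0, 0, 0, 0.5, 0, -0.7]]
  ]
}}

```text
clock: 5.25
tool_pos: [0.4267, 0.1192, 0.118]
eef_rot: [-0.5, 0.5, -0.5, 0.5]
contact_force: [0.1, 0.2, 0.3]
opening: 0.851
```

Run:
```python
from h import *
s=imaging.snapshot("side"); cv2.imwrite("pics/s1.png",cv2.resize(s["img"][80:260,180:440,::-1],None,fx=3,fy=3))
```

```text
(no output)
```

View pics/s1.png

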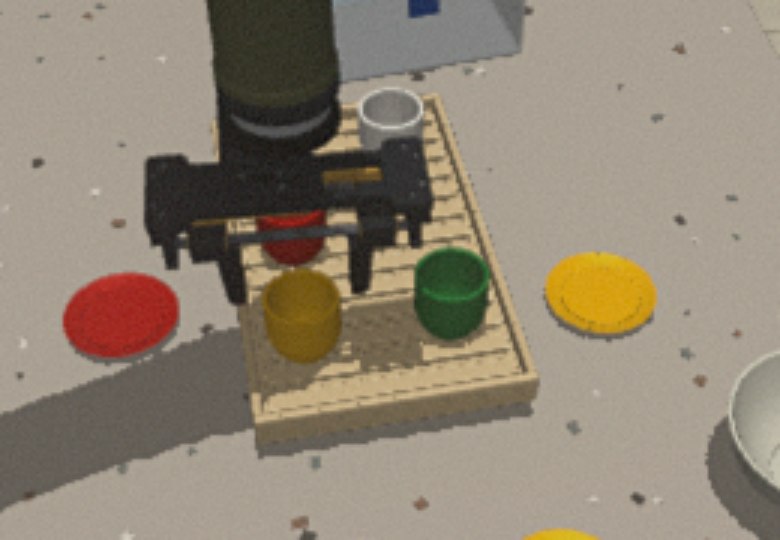

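Request:
{"fn": "send_rows", "kwargs": {
  "motion": [
    [[0, 0, 0, -0.1, 0.5, 0, -0.7], [0, 0, 0, 0, 0.5, 0, -0.7], [0, 0, 0, 0, 0.5, 0, -0.7], [0, 0, 0, 0, 0.4, 0, -0.7], [0, 0, 0, 0, 0.3, 0, -0.7]]
  ]
}}

```text
clock: 5.72
tool_pos: [0.4267, 0.1193, 0.0744]
eef_rot: [0.5, -0.5, 0.501, -0.499]
contact_force: [0.8, 0.9, -0.6]
opening: 0.853
```

Request:
{"fn": "send_rows", "kwargs": {
  "motion": [
    [[0, 0, 0, 0, 0, 0, -0.3], [0, 0, 0, 0, 0, 0, 0], [0, 0, 0, 0, 0, 0, 0.3], [0, 0, 0, 0, 0, 0, 1], [0, 0, 0, 0, 0, 0, 1]]
  ],
  "force": 25
}}

```text
clock: 6.13
tool_pos: [0.4268, 0.1204, 0.0752]
eef_rot: [0.499, -0.5, 0.5, -0.5]
contact_force: [0.7, -0.1, 1.6]
opening: 0.618
```

Request:
{"fn": "send_rows", "kwargs": {
  "motion": [
    [[0, 0, 0, 0, 0, 0, 1], [0, 0, 0, 0, 0, 0, 1], [0, 0, 0, 0, -0.2, 0, 1], [0, 0, 0, 0, -0.4, 0, 1], [0, 0, 0, 0, -0.4, 0, 1]]
  ]
}}

```text
clock: 6.55
tool_pos: [0.4259, 0.1204, 0.0951]
eef_rot: [0.5, -0.5, 0.5, -0.5]
contact_force: [-0.9, -0.2, -1.5]
opening: 0.621
```

Run:
```python
from h import *
s=imaging.snapshot("side"); cv2.imwrite("pics/s2.png",cv2.resize(s["img"][80:260,180:440,::-1],None,fx=3,fy=3))
```

```text
(no output)
```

View pics/s2.png

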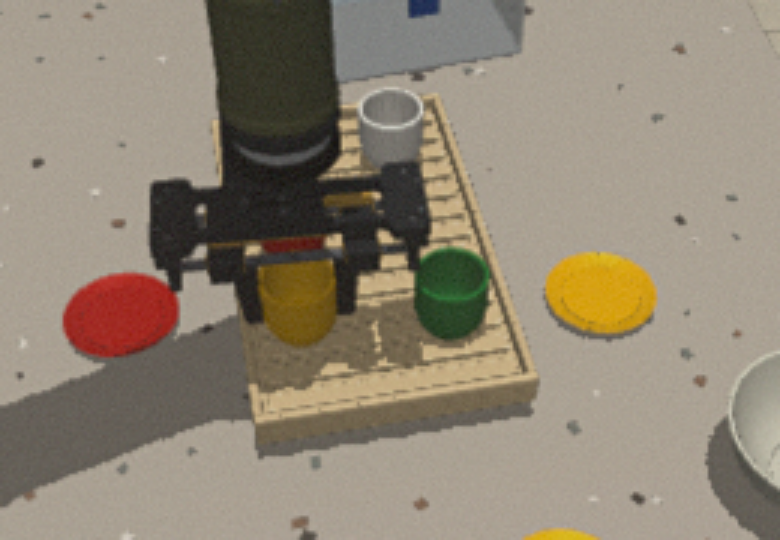

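Request:
{"fn": "send_rows", "kwargs": {
  "motion": [
    [[0, 0, 0, 0, -0.7, 0, 1], [0, 0, 0, 0, -1, 0, 1], [0, 0, 0, 0.3, -1, 0.2, 1], [0, 0, 0, 0.6, -0.55, 0.4, 1], [0, 0, 0, 1, 0, 0.75, 1]]
  ]
}}

```text
clock: 7.02
tool_pos: [0.4533, 0.0844, 0.1621]
eef_rot: [-0.5, 0.499, -0.499, 0.502]
contact_force: [0.8, 0.3, -1.4]
opening: 0.618
```

Request:
{"fn": "send_rows", "kwargs": {
  "motion": [
    [[0, 0, 0, 1, 0, 0.75, 1], [0, 0, 0, 1, 0, 0.75, 1], [0, 0, 0, 1, 0, 0.75, 1], [0, 0, 0, 1, 0, 0.75, 1], [0, 0, 0, 1, 0, 0.75, 1]]
  ]
}}

```text
clock: 7.43
tool_pos: [0.5284, -0.0189, 0.1599]
eef_rot: [-0.5, 0.5, -0.5, 0.5]
contact_force: [0.1, 0.8, -1.2]
opening: 0.616
```

Request:
{"fn": "send_rows", "kwargs": {
  "motion": [
    [[0, 0, 0, 1, 0, 0.75, 1], [0, 0, 0, 1, 0, 0.75, 1], [0, 0, 0, 1, 0, 0.75, 1], [0, 0, 0, 0.6, 0, 0.5, 1], [0, 0, 0, 0.35, 0, 0.3, 1]]
  ]
}}

```text
clock: 7.85
tool_pos: [0.5897, -0.0994, 0.1595]
eef_rot: [0.499, -0.501, 0.501, -0.499]
contact_force: [-0.1, 0.2, -1.8]
opening: 0.616
```

Request:
{"fn": "send_rows", "kwargs": {
  "motion": [
    [[0, 0, 0, 0, 0.5, 0, 1], [0, 0, 0, 0, 1, 0, 1], [0, 0, 0, 0, 1, 0, 1], [0, 0, 0, 0, 1, 0, 1], [0, 0, 0, 0, 1, 0, 1]]
  ]
}}

```text
clock: 8.27
tool_pos: [0.5879, -0.0946, 0.0683]
eef_rot: [0.501, -0.5, 0.499, -0.5]
contact_force: [-0.6, -0.5, -1.9]
opening: 0.618
```

```bash
cat >> h.py <<'E'
def look(fn,cx,cy,w=130,h=90):
    from scipy.spatial.transform import Rotation as Rt
    s=imaging.snapshot("side"); p=[s["img"][max(0,cy-h//2):cy+h//2,max(0,cx-w//2):cx+w//2,::-1]]
    cv2.imwrite(fn,cv2.resize(p[0],None,fx=6,fy=6))
    st=get_state(); print(st['clock'],st['tool_pos'].round(4),st['contact_force'].round(2),st['opening'])
E
python3 - <<'E'
from h import *
look("pics/s3.png",370,260)
E
```

```text
8.3167 [ 0.5855 -0.0945  0.0648] [ 0.16 -0.59 -4.1 ] 0.6178149927485846
```

View pics/s3.png

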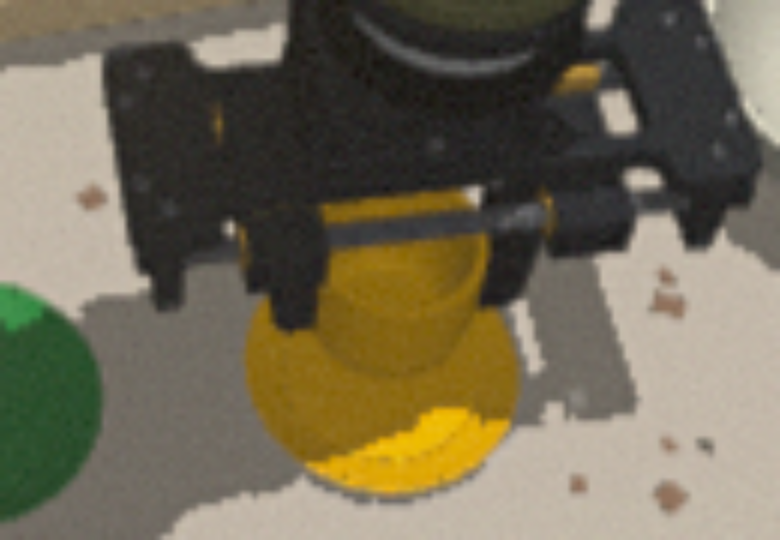

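Request:
{"fn": "send_rows", "kwargs": {
  "motion": [
    [[0, 0, 0, 0, 0.2, 0, 1], [0, 0, 0, 0, 0.2, 0, 1], [0, 0, 0, 0, 0.2, 0, 1], [0, 0, 0, 0, 0, 0, 1], [0, 0, 0, 0, 0, 0, 1]]
  ]
}}

```text
clock: 8.73
tool_pos: [0.5896, -0.0966, 0.0583]
eef_rot: [0.5, -0.5, 0.5, -0.5]
contact_force: [0.5, -0.5, -1.9]
opening: 0.616
```

Request:
{"fn": "send_rows", "kwargs": {
  "motion": [
    [[0, 0, 0, 0, 0.25, -0.04, 1], [0, 0, 0, 0, 0.2, 0, 1], [0, 0, 0, 0, 0.2, 0, 1], [0, 0, 0, 0, 0.15, 0, 1], [0, 0, 0, 0, 0, 0, 1]]
  ]
}}

```text
clock: 9.15
tool_pos: [0.5883, -0.0967, 0.0414]
eef_rot: [-0.5, 0.5, -0.5, 0.5]
contact_force: [0.3, -0.1, -1.4]
opening: 0.615
```

Request:
{"fn": "send_rows", "kwargs": {
  "motion": [
    [[0, 0, 0, 0, 0.03, 0, 1], [0, 0, 0, 0, 0, 0, 1], [0, 0, 0, 0, 0.03, 0, 1], [0, 0, 0, 0, 0, 0, 1], [0, 0, 0, 0, 0, 0, 1]]
  ]
}}

```text
clock: 9.57
tool_pos: [0.5885, -0.0967, 0.0412]
eef_rot: [0.5, -0.5, 0.5, -0.5]
contact_force: [-1.3, -0.2, 6.4]
opening: 0.615
```

Run:
```python
from h import *
look("pics/s4.png",370,260)
```

```text
9.6167 [ 0.5885 -0.0967  0.0412] [-1.04  0.18  5.22] 0.615859251323615
```

View pics/s4.png

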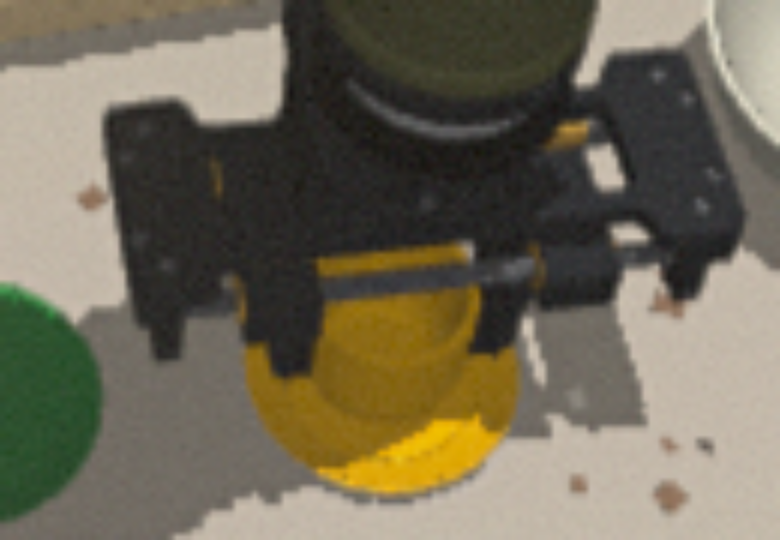

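Request:
{"fn": "send_rows", "kwargs": {
  "motion": [
    [[0, 0, 0, 0, 0, 0, 0], [0, 0, 0, 0, 0, 0, -0.7], [0, 0, 0, 0, 0, 0, -0.7], [0, 0, 0, 0, -0.2, 0, -0.7], [0, 0, 0, 0, -0.5, 0, -0.7]]
  ]
}}

```text
clock: 10.03
tool_pos: [0.5877, -0.0966, 0.0538]
eef_rot: [-0.5, 0.501, -0.499, 0.499]
contact_force: [1.3, 0.4, -0.4]
opening: 0.849
```

Request:
{"fn": "send_rows", "kwargs": {
  "motion": [
    [[0, 0, 0, 0, -1, 0, -0.7], [0, 0, 0, 0, -1, 0, -0.7], [0, 0, 0, 0, -1, 0, -0.7], [0, 0, 0, -0.4, -1, -0.2, -0.7], [0, 0, 0, -0.8, -1, -0.4, -0.7]]
  ]
}}

```text
clock: 10.45
tool_pos: [0.5771, -0.0751, 0.1561]
eef_rot: [0.499, -0.5, 0.502, -0.499]
contact_force: [0.4, 0.6, 0.2]
opening: 0.848
```

Request:
{"fn": "send_rows", "kwargs": {
  "motion": [
    [[0, 0, 0, -1, 0, -0.5, -0.7], [0, 0, 0, -1, 0, -0.5, -0.7], [0, 0, 0, -1, 0, -0.5, -0.7], [0, 0, 0, -1, 0, -0.5, -0.7], [0, 0, 0, -1, 0, -0.5, -0.7]]
  ]
}}

```text
clock: 10.87
tool_pos: [0.5263, 0.0283, 0.1554]
eef_rot: [0.499, -0.5, 0.5, -0.5]
contact_force: [0.4, 1.0, -0.6]
opening: 0.85
```

Request:
{"fn": "send_rows", "kwargs": {
  "motion": [
    [[0, 0, 0, -1, 0, -0.5, -0.7], [0, 0, 0, -1, 0, -0.5, -0.7], [0, 0, 0, -1, 0, -0.5, -0.7], [0, 0, 0, -1, 0, -0.5, -0.7], [0, 0, 0, -1, 0, -0.5, -0.7]]
  ]
}}

```text
clock: 11.28
tool_pos: [0.4763, 0.1285, 0.1553]
eef_rot: [0.5, -0.5, 0.5, -0.5]
contact_force: [-0.3, 0.3, 0.5]
opening: 0.846
```

Request:
{"fn": "send_rows", "kwargs": {
  "motion": [
    [[0, 0, 0, -1, 0, -0.5, -0.7], [0, 0, 0, -1, 0, -0.5, -0.7], [0, 0, 0, -1, 0, -0.5, -0.7], [0, 0, 0, -0.5, 0, -0.5, -0.7], [0, 0, 0, 0, 0, 0, -0.7]]
  ]
}}

```text
clock: 11.7
tool_pos: [0.4348, 0.2009, 0.1553]
eef_rot: [-0.501, 0.499, -0.498, 0.502]
contact_force: [-0.4, 0.6, -0.7]
opening: 0.848
```

Run:
```python
from h import *
measure(("side",))
look("pics/s5.png",370,260)
```

```text
side | blue | [373. 341.] | sauc x0.5694 y-0.2282 r0.0453 e0.6 | cup x0.5527 y-0.2580 r0.0401 e0.5
side | blue | [272. 124.] | sauc x0.4156 y0.4133 r0.0348 e11.3 | cup x0.4175 y0.3465 r0.0083 e3.5
side | green | [298. 282.] | sauc x0.4454 y-0.0909 r0.0435 e0.9 | cup x0.4435 y-0.1375 r0.0387 e0.8
side | yellow | [368. 274.] | sauc x0.5898 y-0.0939 r0.0474 e4.1 | cup x0.5757 y-0.1271 r0.0357 e2.8
side | yellow | [380. 177.] | sauc x0.6788 y0.1755 r0.0449 e1.0 | cup x0.6490 y0.0968 r0.0402 e0.9
side | red | [299. 366.] | sauc x0.4294 y-0.2539 r0.0459 e0.5 | cup x0.4295 y-0.2801 r0.0403 e0.5
side | red | [220. 184.] | sauc x0.2787 y0.2005 r0.0448 e1.0 | cup x0.2969 y0.1195 r0.0397 e0.8
side | red | [277. 153.] | sauc x0.4239 y0.2994 r0.0440 e9.5 | cup x0.4255 y0.2268 r0.0261 e1.0
side cam [ 0.431 -0.475  0.722]
11.8 [0.4368 0.1974 0.155 ] [ 0.47 -0.19  0.42] 0.852446797216837
```

View pics/s5.png

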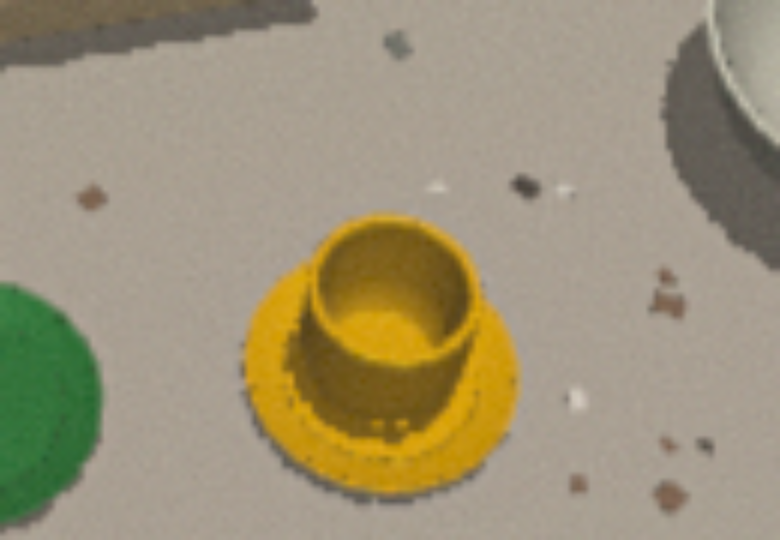

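Request:
{"fn": "send_rows", "kwargs": {
  "motion": [
    [[0, 0, 0, -0.6, 0, -0.3, -0.7], [0, 0, 0, -0.6, 0.4, -0.3, -0.7], [0, 0, 0, -0.3, 0.6, 0, -0.7], [0, 0, 0, 0, 0.6, 0, -0.7], [0, 0, 0, 0, 0.2, 0, -0.7]]
  ]
}}

```text
clock: 12.22
tool_pos: [0.4252, 0.2262, 0.1176]
eef_rot: [0.5, -0.5, 0.501, -0.499]
contact_force: [-0.2, -0.2, 0.1]
opening: 0.85
```

Run:
```python
from h import *
s=imaging.snapshot("side")
P,C=cast(s,[[370.8,263.3]],.061);print(P)
look("pics/s6.png",280,145)
```

```text
[[ 0.58890988 -0.0978053   0.061     ]]
12.3167 [0.4251 0.2259 0.118 ] [-0.64  0.66 -0.6 ] 0.8490629561891683
```

View pics/s6.png

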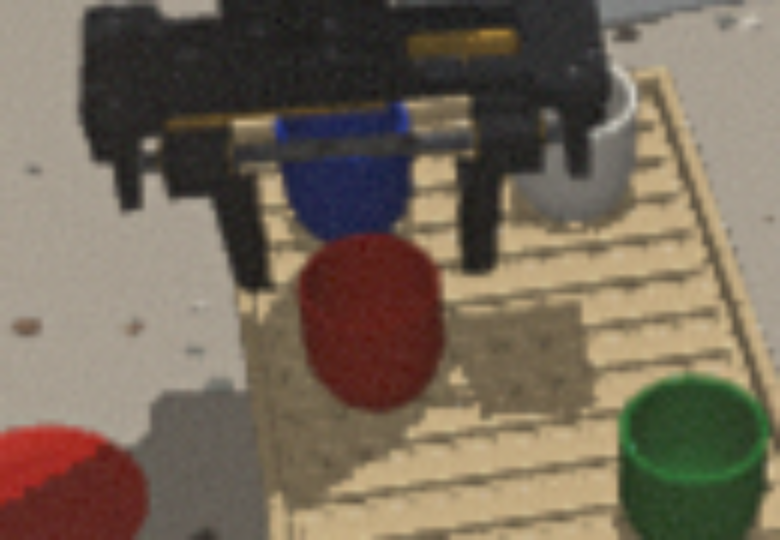

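Request:
{"fn": "send_rows", "kwargs": {
  "motion": [
    [[0, 0, 0, -0.1, 0.5, 0, -0.7], [0, 0, 0, 0, 0.5, 0, -0.7], [0, 0, 0, 0, 0.5, 0, -0.7], [0, 0, 0, 0, 0.4, 0, -0.7], [0, 0, 0, 0, 0.25, 0, -0.7]]
  ]
}}

```text
clock: 12.73
tool_pos: [0.4249, 0.2291, 0.0748]
eef_rot: [0.5, -0.5, 0.5, -0.5]
contact_force: [0.3, 0.7, -0.1]
opening: 0.849
```

Request:
{"fn": "send_rows", "kwargs": {
  "motion": [
    [[0, 0, 0, 0, 0, 0, -0.3], [0, 0, 0, 0, 0, 0, 0], [0, 0, 0, 0, 0, 0, 0.3], [0, 0, 0, 0, 0, 0, 1], [0, 0, 0, 0, 0, 0, 1]]
  ],
  "force": 25
}}

```text
clock: 13.15
tool_pos: [0.4251, 0.2296, 0.0759]
eef_rot: [0.499, -0.5, 0.5, -0.5]
contact_force: [0.3, -0.5, 0.9]
opening: 0.6
```

Request:
{"fn": "send_rows", "kwargs": {
  "motion": [
    [[0, 0, 0, 0, 0, 0, 1], [0, 0, 0, 0, 0, 0, 1], [0, 0, 0, 0, -0.2, 0, 1], [0, 0, 0, 0, -0.4, 0, 1], [0, 0, 0, 0, -0.4, 0, 1]]
  ]
}}

```text
clock: 13.57
tool_pos: [0.4243, 0.2293, 0.096]
eef_rot: [0.5, -0.5, 0.5, -0.5]
contact_force: [0.4, 0.5, -1.5]
opening: 0.598
```

Run:
```python
from h import *
look("pics/s7.png",280,145)
```

```text
13.6167 [0.425  0.2296 0.0974] [-0.32  0.99  1.12] 0.5992316573000696
```

View pics/s7.png

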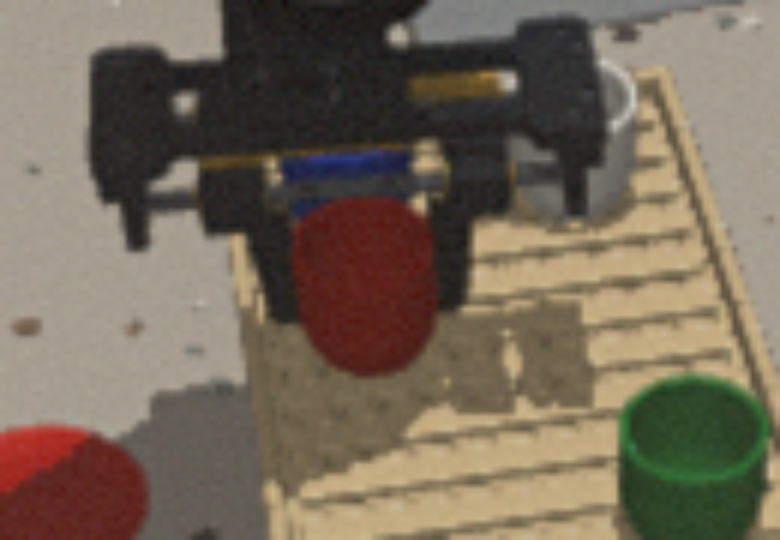

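```bash
cat >> h.py <<'E'
def proj(s,X):
    K,d,R,t=[np.array(s[k]) for k in("camera_matrix","dist_coeffs","R","t")]
    return cv2.projectPoints(np.array(X,float).reshape(-1,1,3),cv2.Rodrigues(R)[0],t,K,d)[0].reshape(-1,2)
E
python3 - <<'E'
from h import *
s=imaging.snapshot("side")
a=[.4249,.2278,.04]
print(proj(s,[a,[a[0],a[1],.0615],[a[0],a[1]+.005,.0615],[.4251,.2296,.0974]]).round(2))
for c in('red','green'):
  for k in blobs(s,c): print(c,k.min(0),k.max(0))
E
```

```text
[[277.42 162.6 ]
 [276.77 156.32]
 [276.65 154.93]
 [275.68 144.83]]
red [272. 339.] [325. 394.]
red [201. 171.] [238. 198.]
red [264. 132.] [287. 161.]
green [276. 263.] [320. 302.]
```

Request:
{"fn": "send_rows", "kwargs": {
  "motion": [
    [[0, 0, 0, 0, -0.8, 0, 1], [0, 0, 0, 0, -1, 0, 1], [0, 0, 0, 0.3, -0.8, 0, 1], [0, 0, 0, 0.6, -0.5, 0, 1], [0, 0, 0, 1, 0, 0, 1]]
  ]
}}

```text
clock: 14.08
tool_pos: [0.4258, 0.1938, 0.1596]
eef_rot: [-0.498, 0.499, -0.499, 0.503]
contact_force: [0.8, -0.5, -0.6]
opening: 0.597
```

Request:
{"fn": "send_rows", "kwargs": {
  "motion": [
    [[0, 0, 0, 1, 0, 0, 1], [0, 0, 0, 1, 0, 0, 1], [0, 0, 0, 1, 0, 0, 1], [0, 0, 0, 1, 0, 0, 1], [0, 0, 0, 1, 0, 0, 1]]
  ]
}}

```text
clock: 14.5
tool_pos: [0.4244, 0.0904, 0.1577]
eef_rot: [0.5, -0.5, 0.5, -0.5]
contact_force: [0.5, -0.9, -1.9]
opening: 0.593
```

Request:
{"fn": "send_rows", "kwargs": {
  "motion": [
    [[0, 0, 0, 1, 0, 0, 1], [0, 0, 0, 1, 0, 0, 1], [0, 0, 0, 1, 0, 0, 1], [0, 0, 0, 1, 0, 0, 1], [0, 0, 0, 1, 0, 0, 1]]
  ]
}}

```text
clock: 14.92
tool_pos: [0.4244, -0.0096, 0.1577]
eef_rot: [0.5, -0.5, 0.5, -0.5]
contact_force: [0.5, -0.0, -1.2]
opening: 0.594
```

Request:
{"fn": "send_rows", "kwargs": {
  "motion": [
    [[0, 0, 0, 1, 0, 0, 1], [0, 0, 0, 1, 0, 0, 1], [0, 0, 0, 1, 0, 0, 1], [0, 0, 0, 1, 0, 0, 1], [0, 0, 0, 1, 0, 0, 1]]
  ]
}}

```text
clock: 15.33
tool_pos: [0.4243, -0.1096, 0.1577]
eef_rot: [0.5, -0.5, 0.5, -0.5]
contact_force: [-0.3, 0.3, -0.8]
opening: 0.602
```

Request:
{"fn": "send_rows", "kwargs": {
  "motion": [
    [[0, 0, 0, 1, 0, 0.05, 1], [0, 0, 0, 1, 0, 0.05, 1], [0, 0, 0, 1, 0, 0.05, 1], [0, 0, 0, 1, 0, 0.05, 1], [0, 0, 0, 1, 0, 0, 1]]
  ]
}}

```text
clock: 15.75
tool_pos: [0.4283, -0.2096, 0.1577]
eef_rot: [0.5, -0.5, 0.5, -0.5]
contact_force: [0.5, -1.0, -1.1]
opening: 0.598
```

Request:
{"fn": "send_rows", "kwargs": {
  "motion": [
    [[0, 0, 0, 1, 0, 0, 1], [0, 0, 0, 0.7, 0, 0, 1], [0, 0, 0, 0.3, 0, 0, 1], [0, 0, 0, 0, 0, 0, 1], [0, 0, 0, 0, 0, 0, 1]]
  ]
}}

```text
clock: 16.17
tool_pos: [0.4283, -0.2479, 0.1575]
eef_rot: [-0.5, 0.5, -0.5, 0.5]
contact_force: [0.6, -0.1, -1.7]
opening: 0.6
```

Request:
{"fn": "send_rows", "kwargs": {
  "motion": [
    [[0, 0, 0, 0.15, 0.5, 0.04, 1], [0, 0, 0, 0, 1, 0, 1], [0, 0, 0, 0, 1, 0, 1], [0, 0, 0, 0, 1, 0, 1], [0, 0, 0, 0, 0.7, 0, 1]]
  ]
}}

```text
clock: 16.58
tool_pos: [0.4289, -0.2499, 0.0717]
eef_rot: [-0.5, 0.5, -0.499, 0.5]
contact_force: [0.4, 0.0, -1.2]
opening: 0.596
```

Request:
{"fn": "send_rows", "kwargs": {
  "motion": [
    [[0, 0, 0, 0, 0.5, 0, 1], [0, 0, 0, 0, 0.3, 0, 1], [0, 0, 0, 0, 0.1, 0, 1], [0, 0, 0, 0, 0, 0, 1], [0, 0, 0, 0, 0, 0, 1]]
  ]
}}

```text
clock: 17.0
tool_pos: [0.4295, -0.2513, 0.0558]
eef_rot: [-0.5, 0.5, -0.5, 0.5]
contact_force: [-0.1, -0.5, -0.6]
opening: 0.596
```

Request:
{"fn": "send_rows", "kwargs": {
  "motion": [
    [[0, 0, 0, 0, 0.25, 0, 1], [0, 0, 0, 0, 0.2, 0, 1], [0, 0, 0, 0, 0.15, 0, 1], [0, 0, 0, 0, 0.05, 0, 1], [0, 0, 0, 0, 0, 0, 1]]
  ]
}}

```text
clock: 17.42
tool_pos: [0.429, -0.2515, 0.0423]
eef_rot: [-0.5, 0.5, -0.5, 0.5]
contact_force: [-0.6, -0.9, -0.9]
opening: 0.598
```

Request:
{"fn": "send_rows", "kwargs": {
  "motion": [
    [[0, 0, 0, 0, 0.03, 0, 1], [0, 0, 0, 0, 0, 0, 1], [0, 0, 0, 0, 0, 0, 1], [0, 0, 0, 0, 0, 0, 1], [0, 0, 0, 0, 0, 0, 1]]
  ]
}}

```text
clock: 17.83
tool_pos: [0.4293, -0.2516, 0.042]
eef_rot: [0.5, -0.5, 0.5, -0.5]
contact_force: [-1.4, 0.4, -0.9]
opening: 0.599
```

Run:
```python
from h import *
look("pics/s8.png",300,350)
```

```text
17.8833 [ 0.4293 -0.2516  0.042 ] [-0.72  0.6  -1.31] 0.5981792777282952
```

View pics/s8.png

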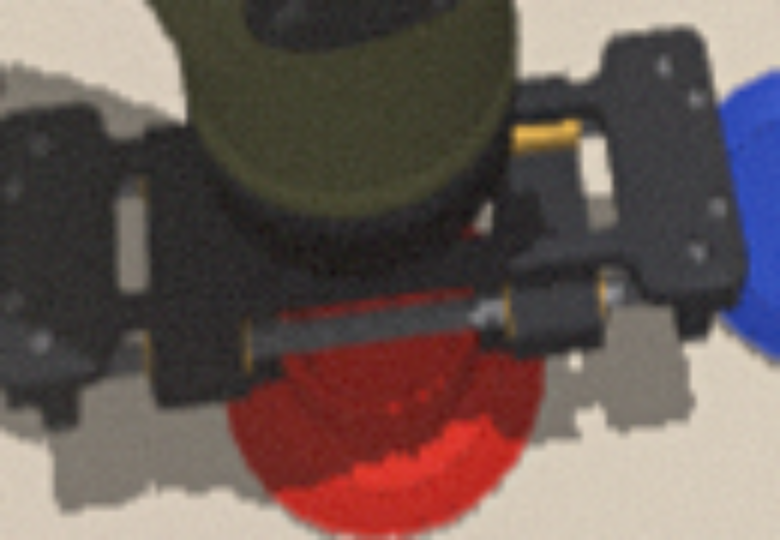

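Not in contact yet; the cup is over the saucer's middle. Ease down.

Request:
{"fn": "send_rows", "kwargs": {
  "motion": [
    [[0, 0, 0, 0, 0.03, 0, 1], [0, 0, 0, 0, 0, 0, 1], [0, 0, 0, 0, 0.03, 0, 1], [0, 0, 0, 0, 0, 0, 1], [0, 0, 0, 0, 0, 0, 1]]
  ]
}}

```text
clock: 18.3
tool_pos: [0.4293, -0.2517, 0.0418]
eef_rot: [0.5, -0.5, 0.501, -0.5]
contact_force: [-1.1, 0.9, 11.0]
opening: 0.599
```

Request:
{"fn": "send_rows", "kwargs": {
  "motion": [
    [[0, 0, 0, 0, 0, 0, 0], [0, 0, 0, 0, 0, 0, -0.7], [0, 0, 0, 0, 0, 0, -0.7], [0, 0, 0, 0, -0.2, 0, -0.7], [0, 0, 0, 0, -0.5, 0, -0.7]]
  ]
}}

```text
clock: 18.72
tool_pos: [0.4287, -0.2512, 0.0541]
eef_rot: [-0.5, 0.501, -0.499, 0.5]
contact_force: [0.1, 0.9, 0.2]
opening: 0.845
```

Request:
{"fn": "send_rows", "kwargs": {
  "motion": [
    [[0, 0, 0, 0, -1, 0, -0.7], [0, 0, 0, 0, -1, 0, -0.7], [0, 0, 0, 0, -1, 0, -0.7], [0, 0, 0, -0.4, -1, 0.1, -0.7], [0, 0, 0, -0.8, -1, 0.2, -0.7]]
  ]
}}

```text
clock: 19.13
tool_pos: [0.4341, -0.2294, 0.1556]
eef_rot: [0.499, -0.501, 0.501, -0.498]
contact_force: [0.4, 0.8, 0.5]
opening: 0.848
```

Request:
{"fn": "send_rows", "kwargs": {
  "motion": [
    [[0, 0, 0, -1, 0, 0.3, -0.7], [0, 0, 0, -1, 0, 0.3, -0.7], [0, 0, 0, -1, 0, 0.3, -0.7], [0, 0, 0, -1, 0, 0.3, -0.7], [0, 0, 0, -1, 0, 0.3, -0.7]]
  ]
}}

```text
clock: 19.55
tool_pos: [0.4653, -0.1267, 0.1549]
eef_rot: [0.5, -0.5, 0.5, -0.5]
contact_force: [0.1, -0.2, -0.5]
opening: 0.85
```

Request:
{"fn": "send_rows", "kwargs": {
  "motion": [
    [[0, 0, 0, -1, 0, 0.3, -0.7], [0, 0, 0, -1, 0, 0.3, -0.7], [0, 0, 0, -1, 0, 0.3, -0.7], [0, 0, 0, -1, 0, 0.3, -0.7], [0, 0, 0, -1, 0, 0.3, -0.7]]
  ]
}}

```text
clock: 19.97
tool_pos: [0.4953, -0.0266, 0.1548]
eef_rot: [-0.5, 0.5, -0.5, 0.5]
contact_force: [-0.3, -0.3, 0.1]
opening: 0.849
```

Request:
{"fn": "send_rows", "kwargs": {
  "motion": [
    [[0, 0, 0, -1, 0, 0.3, -0.7], [0, 0, 0, -1, 0, 0.3, -0.7], [0, 0, 0, -1, 0, 0.3, -0.7], [0, 0, 0, -1, 0, 0.3, -0.7], [0, 0, 0, -1, 0, 0.3, -0.7]]
  ]
}}

```text
clock: 20.38
tool_pos: [0.5254, 0.0733, 0.1548]
eef_rot: [-0.5, 0.5, -0.5, 0.5]
contact_force: [0.7, -0.1, -0.3]
opening: 0.848
```

Request:
{"fn": "send_rows", "kwargs": {
  "motion": [
    [[0, 0, 0, -1, 0, 0.3, -0.7], [0, 0, 0, -0.5, 0, 0.3, -0.7], [0, 0, 0, 0, 0, 0, -0.7], [0, 0, 0, 0, 0, 0, -0.7], [0, 0, 0, 0, 0, 0, -0.7]]
  ]
}}

```text
clock: 20.8
tool_pos: [0.5369, 0.1003, 0.1545]
eef_rot: [0.5, -0.5, 0.501, -0.499]
contact_force: [-0.5, 0.1, -0.7]
opening: 0.854
```

Run:
```python
from h import *
look("pics/s9.png",300,350)
look("pics/s10.png",330,160)
s=imaging.snapshot("side"); print(cv2.cvtColor(s["img"],cv2.COLOR_RGB2HSV)[165:195:4,330])
```

```text
20.85 [0.5369 0.1002 0.1545] [-1.01 -0.71 -0.37] 0.8494077328534476
20.9 [0.537  0.1004 0.1545] [-0.05  0.79 -0.19] 0.8534612760341436
[[ 58 116  66]
 [ 58 112  73]
 [ 54 135  68]
 [ 58 126  77]
 [ 56 103  72]
 [ 56 109  68]
 [ 52 106  70]
 [ 35  77  79]]
```

View pics/s9.png

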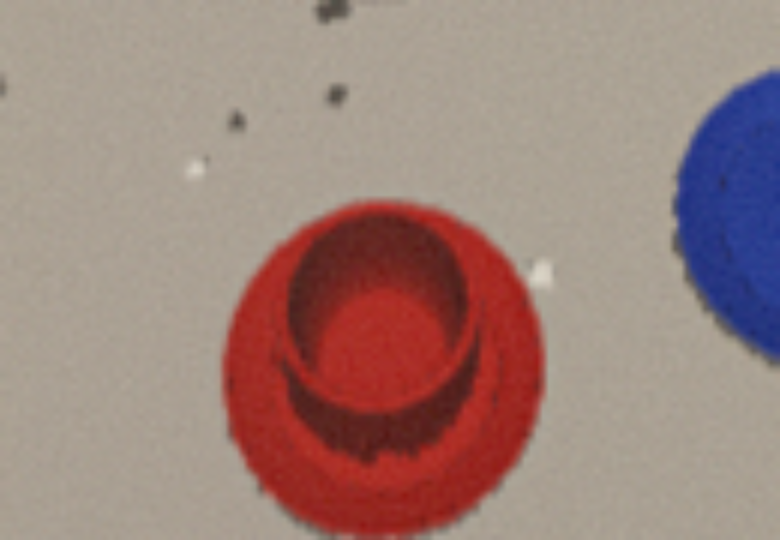

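View pics/s10.png

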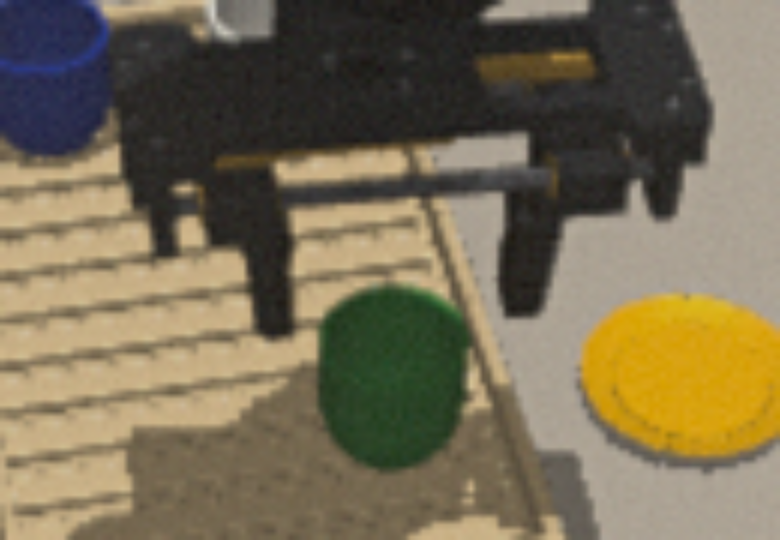

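Run:
```python
from h import *
s=imaging.snapshot("side")
print(cast(s,[[298,357]],.061)[0])
hsv=cv2.cvtColor(s["img"],cv2.COLOR_RGB2HSV); H,S,V=cv2.split(hsv)
m=((H>45)&(H<85)&(S>70)).astype(np.uint8)*255; m[:,:300]=0; m[220:]=0; m[:,360:]=0
cs,_=cv2.findContours(m,cv2.RETR_EXTERNAL,cv2.CHAIN_APPROX_NONE); k=max(cs,key=cv2.contourArea).reshape(-1,2)*1.
P,C=cast(s,k,.095); print(circ(P,C,.029,True),k.min(0),k.max(0))
```

```text
[[ 0.42999682 -0.25676994  0.061     ]]
(array([0.54228091, 0.12951588, 0.02611766]), np.float64(0.000873917799061027)) [318. 163.] [342. 192.]
```

Request:
{"fn": "send_rows", "kwargs": {
  "motion": [
    [[0, 0, 0, -0.7, 0, 0.22, -0.7], [0, 0, 0, -0.6, 0.4, 0, -0.7], [0, 0, 0, -0.2, 0.6, 0, -0.7], [0, 0, 0, 0, 0.6, 0, -0.7], [0, 0, 0, 0, 0.2, 0, -0.7]]
  ]
}}

```text
clock: 21.42
tool_pos: [0.5408, 0.1329, 0.1168]
eef_rot: [0.501, -0.5, 0.499, -0.499]
contact_force: [0.2, -0.6, 0.5]
opening: 0.852
```

Run:
```python
from h import *
look("pics/s11.png",330,160)
```

```text
21.4667 [0.5406 0.1323 0.1167] [ 0.17 -0.3  -0.15] 0.852060563653297
```

View pics/s11.png

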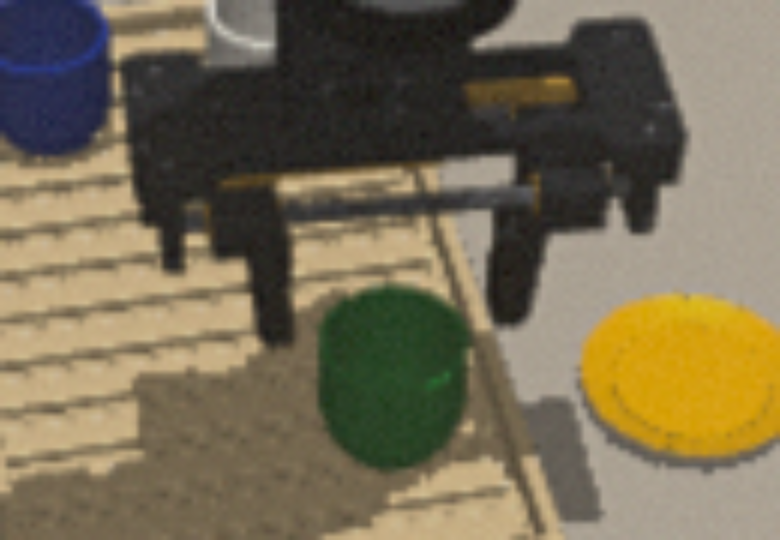

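Request:
{"fn": "send_rows", "kwargs": {
  "motion": [
    [[0, 0, 0, 0.1, 0.5, 0.03, -0.7], [0, 0, 0, 0, 0.5, 0, -0.7], [0, 0, 0, 0, 0.5, 0, -0.7], [0, 0, 0, 0, 0.4, 0, -0.7], [0, 0, 0, 0, 0.2, 0, -0.7]]
  ]
}}

```text
clock: 21.88
tool_pos: [0.5418, 0.13, 0.0753]
eef_rot: [0.5, -0.5, 0.5, -0.499]
contact_force: [-1.3, 0.3, -0.3]
opening: 0.851
```

Request:
{"fn": "send_rows", "kwargs": {
  "motion": [
    [[0, 0, 0, 0, 0, 0, -0.3], [0, 0, 0, 0, 0, 0, 0], [0, 0, 0, 0, 0, 0, 0.3], [0, 0, 0, 0, 0, 0, 1], [0, 0, 0, 0, 0, 0, 1]]
  ],
  "force": 25
}}

```text
clock: 22.3
tool_pos: [0.5426, 0.1305, 0.0771]
eef_rot: [0.5, -0.5, 0.5, -0.5]
contact_force: [1.1, 0.5, -0.6]
opening: 0.621
```

Request:
{"fn": "send_rows", "kwargs": {
  "motion": [
    [[0, 0, 0, 0, 0, 0, 1], [0, 0, 0, 0, 0, 0, 1], [0, 0, 0, 0, -0.2, 0, 1], [0, 0, 0, 0, -0.4, 0, 1], [0, 0, 0, 0, -0.4, 0, 1]]
  ]
}}

```text
clock: 22.72
tool_pos: [0.5423, 0.1303, 0.0973]
eef_rot: [-0.5, 0.5, -0.5, 0.5]
contact_force: [0.1, 0.1, -0.8]
opening: 0.617
```

Run:
```python
from h import *
look("pics/s12.png",330,160)
s=imaging.snapshot("side")
a=[.5415,.1303,.04]
print(proj(s,[a,[a[0],a[1],.0605]]).round(2))
```

```text
22.7667 [0.5433 0.1306 0.0989] [ 0.04 -0.43  0.85] 0.6195056117052673
[[329.32 187.04]
 [329.57 181.15]]
```

View pics/s12.png

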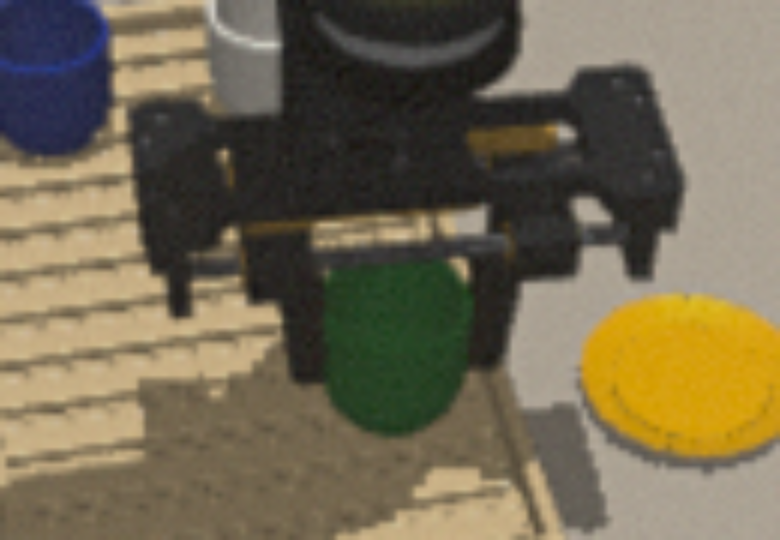

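Request:
{"fn": "send_rows", "kwargs": {
  "motion": [
    [[0, 0, 0, 0, -0.8, 0, 1], [0, 0, 0, 0, -1, 0, 1], [0, 0, 0, 0.3, -1, -0.1, 1], [0, 0, 0, 0.6, -0.5, -0.3, 1], [0, 0, 0, 1, 0, -0.45, 1]]
  ]
}}

```text
clock: 23.23
tool_pos: [0.5275, 0.095, 0.1654]
eef_rot: [-0.498, 0.499, -0.5, 0.503]
contact_force: [0.1, 0.4, -1.6]
opening: 0.622
```

Request:
{"fn": "send_rows", "kwargs": {
  "motion": [
    [[0, 0, 0, 1, 0, -0.45, 1], [0, 0, 0, 1, 0, -0.45, 1], [0, 0, 0, 1, 0, -0.45, 1], [0, 0, 0, 1, 0, -0.45, 1], [0, 0, 0, 1, 0, -0.45, 1]]
  ]
}}

```text
clock: 23.65
tool_pos: [0.4799, -0.0085, 0.163]
eef_rot: [0.5, -0.5, 0.5, -0.5]
contact_force: [0.5, 0.6, -0.5]
opening: 0.616
```

Request:
{"fn": "send_rows", "kwargs": {
  "motion": [
    [[0, 0, 0, 1, 0, -0.45, 1], [0, 0, 0, 1, 0, -0.45, 1], [0, 0, 0, 1, 0, -0.45, 1], [0, 0, 0, 0.6, 0, -0.2, 1], [0, 0, 0, 0.3, 0, 0, 1]]
  ]
}}

```text
clock: 24.07
tool_pos: [0.4478, -0.0879, 0.1628]
eef_rot: [-0.5, 0.501, -0.501, 0.498]
contact_force: [-0.1, 0.4, -1.3]
opening: 0.62
```

Request:
{"fn": "send_rows", "kwargs": {
  "motion": [
    [[0, 0, 0, 0.2, 0.3, -0.1, 1], [0, 0, 0, 0, 0.8, 0, 1], [0, 0, 0, 0, 0.8, 0, 1], [0, 0, 0, 0, 0.5, 0, 1], [0, 0, 0, 0, 0, 0, 1]]
  ]
}}

```text
clock: 24.48
tool_pos: [0.4471, -0.0882, 0.113]
eef_rot: [0.501, -0.5, 0.499, -0.5]
contact_force: [-0.8, -0.5, -1.0]
opening: 0.618
```

Request:
{"fn": "send_rows", "kwargs": {
  "motion": [
    [[0, 0, 0, 0.1, 0.6, -0.1, 1], [0, 0, 0, 0, 1, 0, 1], [0, 0, 0, 0, 0.7, 0, 1], [0, 0, 0, 0, 0.4, 0, 1], [0, 0, 0, 0, 0, 0, 1]]
  ]
}}

```text
clock: 24.9
tool_pos: [0.4455, -0.0904, 0.0597]
eef_rot: [0.501, -0.5, 0.499, -0.5]
contact_force: [-0.4, 0.8, -1.8]
opening: 0.617
```

Request:
{"fn": "send_rows", "kwargs": {
  "motion": [
    [[0, 0, 0, 0, 0.15, 0, 1], [0, 0, 0, 0, 0.15, 0, 1], [0, 0, 0, 0, 0.15, 0, 1], [0, 0, 0, 0, 0, 0, 1], [0, 0, 0, 0, 0, 0, 1]]
  ]
}}

```text
clock: 25.32
tool_pos: [0.4454, -0.0916, 0.0519]
eef_rot: [0.5, -0.5, 0.5, -0.5]
contact_force: [0.5, 0.7, -0.9]
opening: 0.622
```

Run:
```python
from h import *
look("pics/s13.png",300,270)
```

```text
25.3667 [ 0.4454 -0.0916  0.0519] [-0.79 -0.29 -0.19] 0.6200626357529454
```

View pics/s13.png

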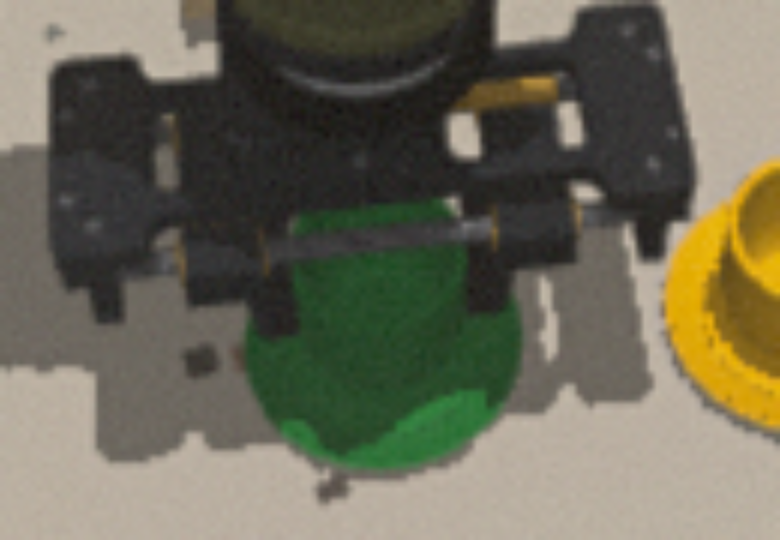

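Centred; y +1 mm correction and lower the last 9 mm.

Request:
{"fn": "send_rows", "kwargs": {
  "motion": [
    [[0, 0, 0, -0.05, 0.15, 0, 1], [0, 0, 0, 0, 0.15, 0, 1], [0, 0, 0, 0, 0.1, 0, 1], [0, 0, 0, 0, 0.03, 0, 1], [0, 0, 0, 0, 0, 0, 1]]
  ]
}}

```text
clock: 25.78
tool_pos: [0.4452, -0.0905, 0.0431]
eef_rot: [0.5, -0.5, 0.5, -0.5]
contact_force: [-0.9, 0.8, -0.9]
opening: 0.621
```

Request:
{"fn": "send_rows", "kwargs": {
  "motion": [
    [[0, 0, 0, 0, 0.03, 0, 1], [0, 0, 0, 0, 0, 0, 1], [0, 0, 0, 0, 0, 0, 1], [0, 0, 0, 0, 0, 0, 1], [0, 0, 0, 0, 0, 0, 1]]
  ]
}}

```text
clock: 26.2
tool_pos: [0.4452, -0.0905, 0.0429]
eef_rot: [0.5, -0.5, 0.5, -0.5]
contact_force: [-0.7, 0.3, 5.8]
opening: 0.622
```

Request:
{"fn": "send_rows", "kwargs": {
  "motion": [
    [[0, 0, 0, 0, 0, 0, 0], [0, 0, 0, 0, 0, 0, -0.7], [0, 0, 0, 0, 0, 0, -0.7], [0, 0, 0, 0, -0.2, 0, -0.7], [0, 0, 0, 0, -0.5, 0, -0.7]]
  ]
}}

```text
clock: 26.62
tool_pos: [0.4449, -0.0904, 0.056]
eef_rot: [0.501, -0.5, 0.5, -0.499]
contact_force: [0.4, -0.1, -0.6]
opening: 0.848
```

Request:
{"fn": "send_rows", "kwargs": {
  "motion": [
    [[0, 0, 0, 0, -1, 0, -0.7], [0, 0, 0, 0, -1, 0, -0.7], [0, 0, 0, 0, -1, 0, -0.7], [0, 0, 0, -0.4, -1, 0, -0.7], [0, 0, 0, -0.8, -1, 0, -0.7]]
  ]
}}

```text
clock: 27.03
tool_pos: [0.4447, -0.0685, 0.1576]
eef_rot: [0.499, -0.501, 0.501, -0.498]
contact_force: [-0.2, -0.5, -0.0]
opening: 0.852
```

Request:
{"fn": "send_rows", "kwargs": {
  "motion": [
    [[0, 0, 0, -1, 0, 0, -0.7], [0, 0, 0, -1, 0, 0, -0.7], [0, 0, 0, -1, 0, 0, -0.7], [0, 0, 0, -1, 0, 0, -0.7], [0, 0, 0, -1, 0, 0, -0.7]]
  ]
}}

```text
clock: 27.45
tool_pos: [0.4452, 0.0341, 0.1568]
eef_rot: [0.5, -0.5, 0.5, -0.5]
contact_force: [0.2, -0.7, -0.1]
opening: 0.852
```

Request:
{"fn": "send_rows", "kwargs": {
  "motion": [
    [[0, 0, 0, -1, 0, -0.1, -0.7], [0, 0, 0, -1, 0, -0.1, -0.7], [0, 0, 0, -1, 0, -0.1, -0.7], [0, 0, 0, -1, 0, -0.1, -0.7], [0, 0, 0, -1, 0, -0.1, -0.7]]
  ]
}}

```text
clock: 27.87
tool_pos: [0.4351, 0.1342, 0.1567]
eef_rot: [0.5, -0.5, 0.5, -0.5]
contact_force: [-0.5, -0.3, -0.1]
opening: 0.848
```

Request:
{"fn": "send_rows", "kwargs": {
  "motion": [
    [[0, 0, 0, -1, 0, -0.1, -0.7], [0, 0, 0, -1, 0, -0.1, -0.7], [0, 0, 0, -1, 0, -0.1, -0.7], [0, 0, 0, -1, 0, -0.1, -0.7], [0, 0, 0, -1, 0, -0.1, -0.7]]
  ]
}}

```text
clock: 28.28
tool_pos: [0.4252, 0.2341, 0.1567]
eef_rot: [0.5, -0.5, 0.5, -0.5]
contact_force: [0.3, 0.6, -0.4]
opening: 0.852
```

Request:
{"fn": "send_rows", "kwargs": {
  "motion": [
    [[0, 0, 0, -1, 0, 0, -0.7], [0, 0, 0, -0.5, 0, 0, -0.7], [0, 0, 0, 0, 0, 0, -0.7], [0, 0, 0, 0, 0, 0, -0.7], [0, 0, 0, 0, 0, 0, -0.7]]
  ]
}}

```text
clock: 28.7
tool_pos: [0.4255, 0.2614, 0.1563]
eef_rot: [0.5, -0.5, 0.501, -0.499]
contact_force: [0.1, -0.7, -0.1]
opening: 0.848
```

Run:
```python
from h import *
look("pics/s14.png",300,270)
s=imaging.snapshot("side"); cv2.imwrite("pics/s15.png",cv2.resize(s["img"][80:200,220:350,::-1],None,fx=5,fy=5))
m=mask(s["img"],"blue")
hsv=cv2.cvtColor(s["img"],cv2.COLOR_RGB2HSV); H,S,V=cv2.split(hsv)
m=((H>105)&(H<130)&(S>100)).astype(np.uint8)*255; m[200:]=0
m[:90]=0;m[:,:240]=0;m[:,310:]=0
cs,_=cv2.findContours(m,cv2.RETR_EXTERNAL,cv2.CHAIN_APPROX_NONE); k=max(cs,key=cv2.contourArea).reshape(-1,2)*1.
P,C=cast(s,k,.095); print(circ(P,C,.029,True),k.min(0),k.max(0))
```

```text
28.75 [0.4256 0.2614 0.1564] [0.12 0.01 0.18] 0.8510442847663587
(array([0.42035111, 0.3265508 , 0.02701667]), np.float64(0.0008832930001142256)) [261. 114.] [282. 140.]
```

View pics/s14.png

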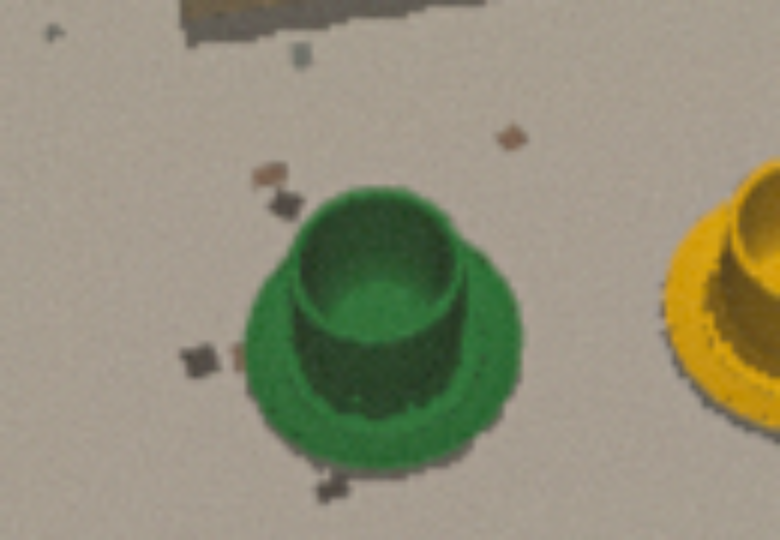

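View pics/s15.png

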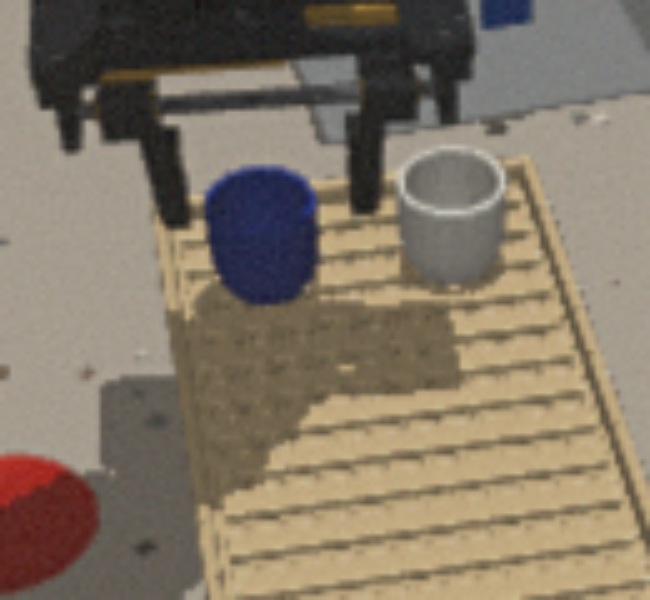

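Request:
{"fn": "send_rows", "kwargs": {
  "motion": [
    [[0, 0, 0, -0.7, 0, -0.1, -0.7], [0, 0, 0, -1, 0, -0.1, -0.7], [0, 0, 0, -1, 0.5, -0.1, -0.7], [0, 0, 0, -0.6, 0.7, 0, -0.7], [0, 0, 0, -0.13, 0.6, 0, -0.7]]
  ]
}}

```text
clock: 29.22
tool_pos: [0.4195, 0.3342, 0.1202]
eef_rot: [-0.499, 0.5, -0.499, 0.501]
contact_force: [-0.5, 0.9, -0.3]
opening: 0.853
```

Request:
{"fn": "send_rows", "kwargs": {
  "motion": [
    [[0, 0, 0, 0, 0, 0, -0.7], [0, 0, 0, 0, 0, 0, -0.7], [0, 0, 0, 0, 0, 0, -0.7], [0, 0, 0, 0, 0, 0, -0.7], [0, 0, 0, 0, 0, 0, -0.7]]
  ]
}}

```text
clock: 29.63
tool_pos: [0.4201, 0.3313, 0.1211]
eef_rot: [0.499, -0.5, 0.501, -0.5]
contact_force: [-0.3, 0.2, -0.4]
opening: 0.85
```

Run:
```python
from h import *
look("pics/s16.png",285,125)
```

```text
29.6833 [0.42   0.3315 0.121 ] [-0.17 -0.7   0.39] 0.8504575430632068
```

View pics/s16.png

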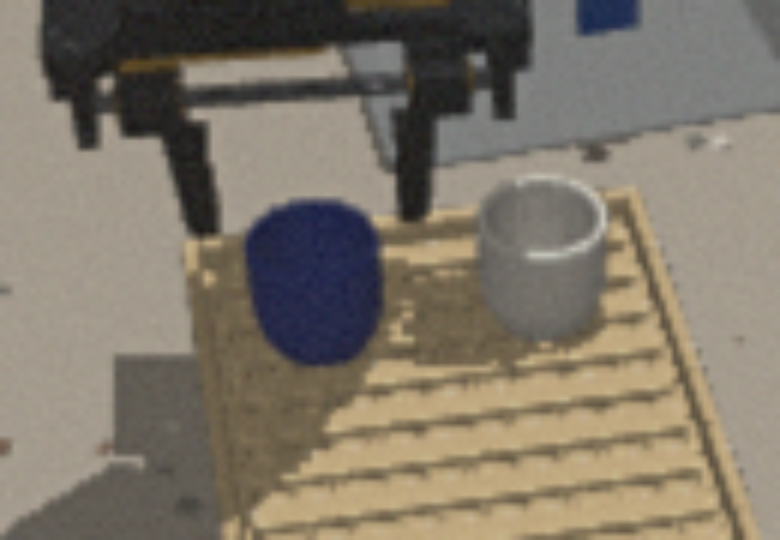

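Request:
{"fn": "send_rows", "kwargs": {
  "motion": [
    [[0, 0, 0, 0.07, 0.4, 0, -0.7], [0, 0, 0, 0, 0.5, 0, -0.7], [0, 0, 0, 0, 0.3, 0, -0.7], [0, 0, 0, 0, 0, 0, -0.7], [0, 0, 0, 0, 0, 0, -0.7]]
  ]
}}

```text
clock: 30.1
tool_pos: [0.4191, 0.3304, 0.0957]
eef_rot: [0.501, -0.5, 0.5, -0.499]
contact_force: [0.4, -0.0, 1.0]
opening: 0.851
```

Request:
{"fn": "send_rows", "kwargs": {
  "motion": [
    [[0, 0, 0, 0, 0.3, 0, -0.7], [0, 0, 0, 0, 0.3, 0, -0.7], [0, 0, 0, 0, 0.2, 0, -0.7], [0, 0, 0, 0, 0, 0, -0.7], [0, 0, 0, 0, 0, 0, -0.7]]
  ]
}}

```text
clock: 30.52
tool_pos: [0.4194, 0.3305, 0.0801]
eef_rot: [0.5, -0.5, 0.5, -0.5]
contact_force: [-0.1, -0.2, -1.2]
opening: 0.851
```

Run:
```python
from h import *
look("pics/s17.png",285,125)
```

```text
30.5667 [0.4195 0.3307 0.0804] [0.1  0.56 0.7 ] 0.8495843633167526
```

View pics/s17.png

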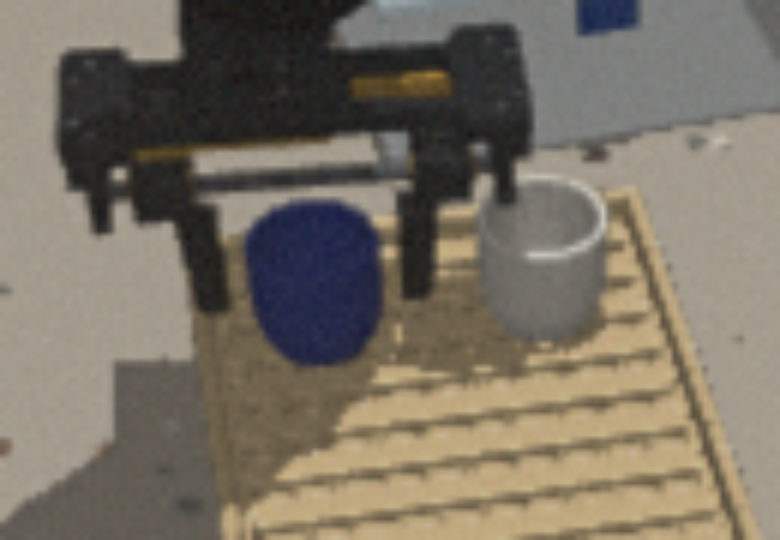

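Clear of the white cup (prong over its rim, no force). Grasp here.

Request:
{"fn": "send_rows", "kwargs": {
  "motion": [
    [[0, 0, 0, 0, 0, 0, -0.3], [0, 0, 0, 0, 0, 0, 0], [0, 0, 0, 0, 0, 0, 0.3], [0, 0, 0, 0, 0, 0, 1], [0, 0, 0, 0, 0, 0, 1]]
  ],
  "force": 25
}}

```text
clock: 30.98
tool_pos: [0.4198, 0.3307, 0.0807]
eef_rot: [0.5, -0.5, 0.5, -0.5]
contact_force: [0.2, 0.0, 1.7]
opening: 0.624
```

Request:
{"fn": "send_rows", "kwargs": {
  "motion": [
    [[0, 0, 0, 0, 0, 0, 1], [0, 0, 0, 0, 0, 0, 1], [0, 0, 0, 0, -0.2, 0, 1], [0, 0, 0, 0, -0.4, 0, 1], [0, 0, 0, 0, -0.4, 0, 1]]
  ]
}}

```text
clock: 31.4
tool_pos: [0.4192, 0.3304, 0.1009]
eef_rot: [0.5, -0.5, 0.5, -0.499]
contact_force: [-0.0, -0.2, -1.7]
opening: 0.624
```

Run:
```python
from h import *
look("pics/s18.png",285,125)
s=imaging.snapshot("side")
a=[.4195,.330,.04]
print(proj(s,[a,[a[0],a[1],.0605]]).round(2))
```

```text
31.45 [0.4199 0.3311 0.1025] [ 0.1  -0.19  0.07] 0.6222013423387691
[[272.96 136.06]
 [272.31 130.05]]
```

View pics/s18.png

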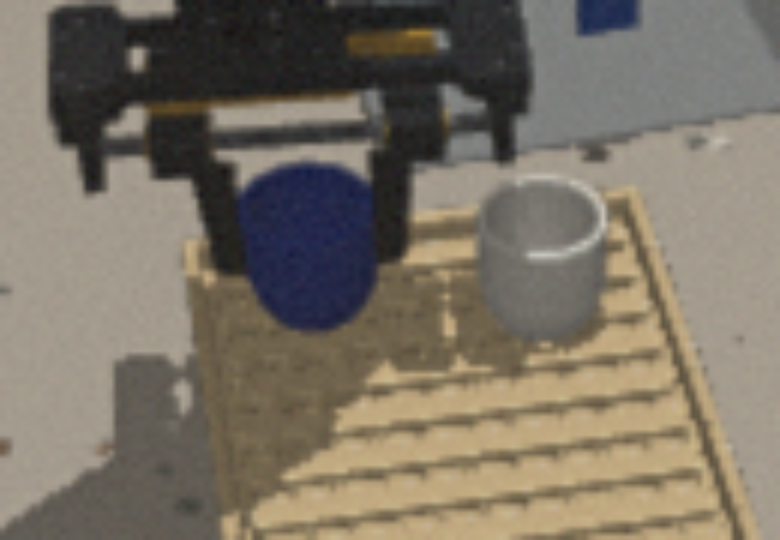

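Request:
{"fn": "send_rows", "kwargs": {
  "motion": [
    [[0, 0, 0, 0, -0.8, 0, 1], [0, 0, 0, 0, -1, 0, 1], [0, 0, 0, 0.3, -1, 0, 1], [0, 0, 0, 0.6, -0.6, 0, 1], [0, 0, 0, 1, 0, 0, 1]]
  ]
}}

```text
clock: 31.92
tool_pos: [0.4205, 0.2957, 0.1711]
eef_rot: [-0.498, 0.5, -0.499, 0.503]
contact_force: [1.1, -0.5, -1.5]
opening: 0.626
```

Request:
{"fn": "send_rows", "kwargs": {
  "motion": [
    [[0, 0, 0, 1, 0, 0.2, 1], [0, 0, 0, 1, 0, 0.3, 1], [0, 0, 0, 1, 0, 0.3, 1], [0, 0, 0, 1, 0, 0.3, 1], [0, 0, 0, 1, 0, 0.3, 1]]
  ]
}}

```text
clock: 32.33
tool_pos: [0.4476, 0.1916, 0.1687]
eef_rot: [0.5, -0.5, 0.5, -0.5]
contact_force: [-0.2, 0.2, -2.0]
opening: 0.625
```

Request:
{"fn": "send_rows", "kwargs": {
  "motion": [
    [[0, 0, 0, 1, 0, 0.3, 1], [0, 0, 0, 1, 0, 0.3, 1], [0, 0, 0, 1, 0, 0.3, 1], [0, 0, 0, 1, 0, 0.3, 1], [0, 0, 0, 1, 0, 0.3, 1]]
  ]
}}

```text
clock: 32.75
tool_pos: [0.4775, 0.0915, 0.1686]
eef_rot: [0.5, -0.5, 0.5, -0.5]
contact_force: [0.8, -0.5, -0.8]
opening: 0.622
```

Request:
{"fn": "send_rows", "kwargs": {
  "motion": [
    [[0, 0, 0, 1, 0, 0.3, 1], [0, 0, 0, 1, 0, 0.3, 1], [0, 0, 0, 1, 0, 0.3, 1], [0, 0, 0, 1, 0, 0.3, 1], [0, 0, 0, 1, 0, 0.3, 1]]
  ]
}}

```text
clock: 33.17
tool_pos: [0.5074, -0.0085, 0.1686]
eef_rot: [0.5, -0.5, 0.5, -0.5]
contact_force: [0.7, 0.3, -1.3]
opening: 0.626
```

Request:
{"fn": "send_rows", "kwargs": {
  "motion": [
    [[0, 0, 0, 1, 0, 0.3, 1], [0, 0, 0, 1, 0, 0.3, 1], [0, 0, 0, 1, 0, 0.3, 1], [0, 0, 0, 1, 0, 0.3, 1], [0, 0, 0, 1, 0, 0.3, 1]]
  ]
}}

```text
clock: 33.58
tool_pos: [0.5373, -0.1086, 0.1686]
eef_rot: [0.5, -0.5, 0.5, -0.5]
contact_force: [0.5, 0.6, -0.8]
opening: 0.623
```

Request:
{"fn": "send_rows", "kwargs": {
  "motion": [
    [[0, 0, 0, 1, 0, 0.3, 1], [0, 0, 0, 1, 0, 0.3, 1], [0, 0, 0, 1, 0, 0.3, 1], [0, 0, 0, 1, 0, 0.2, 1], [0, 0, 0, 1, 0, 0.1, 1]]
  ]
}}

```text
clock: 34.0
tool_pos: [0.5615, -0.2085, 0.1686]
eef_rot: [0.5, -0.5, 0.5, -0.5]
contact_force: [-0.3, 0.2, -1.1]
opening: 0.62
```

Request:
{"fn": "send_rows", "kwargs": {
  "motion": [
    [[0, 0, 0, 0.5, 0, 0, 1], [0, 0, 0, 0.3, 0, 0, 1], [0, 0, 0, 0, 0, 0, 1], [0, 0, 0, 0, 0, 0, 1], [0, 0, 0, 0, 0, 0, 1]]
  ]
}}

```text
clock: 34.42
tool_pos: [0.5613, -0.2215, 0.1687]
eef_rot: [-0.5, 0.5, -0.499, 0.501]
contact_force: [0.0, -0.1, -1.6]
opening: 0.627
```

Request:
{"fn": "send_rows", "kwargs": {
  "motion": [
    [[0, 0, 0, 0.2, 0.5, 0.2, 1], [0, 0, 0, 0, 1, 0.2, 1], [0, 0, 0, 0, 1, 0, 1], [0, 0, 0, 0, 1, 0, 1], [0, 0, 0, 0, 0.8, 0, 1]]
  ]
}}

```text
clock: 34.83
tool_pos: [0.569, -0.2265, 0.0805]
eef_rot: [0.5, -0.5, 0.499, -0.5]
contact_force: [-0.1, -0.3, -1.8]
opening: 0.63
```

Request:
{"fn": "send_rows", "kwargs": {
  "motion": [
    [[0, 0, 0, 0, 0.5, 0, 1], [0, 0, 0, 0, 0.3, 0, 1], [0, 0, 0, 0, 0, 0, 1], [0, 0, 0, 0, 0, 0, 1], [0, 0, 0, 0, 0, 0, 1]]
  ]
}}

```text
clock: 35.25
tool_pos: [0.57, -0.2275, 0.0674]
eef_rot: [0.5, -0.5, 0.501, -0.5]
contact_force: [1.6, -0.0, -1.9]
opening: 0.626
```

Run:
```python
from h import *
look("pics/s19.png",375,325)
```

```text
35.3 [ 0.57   -0.2275  0.0675] [-0.56 -0.46 -1.3 ] 0.6192638053548041
```

View pics/s19.png

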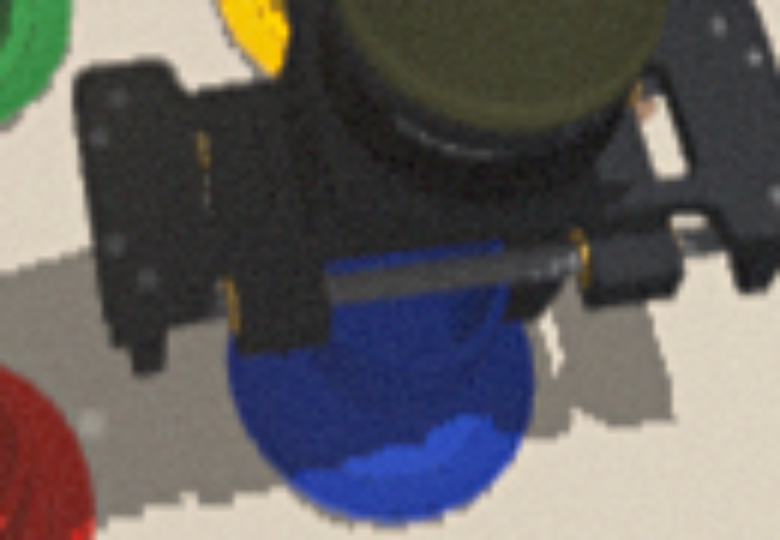

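Over the blue saucer; lower 20 mm to contact.

Request:
{"fn": "send_rows", "kwargs": {
  "motion": [
    [[0, 0, 0, -0.05, 0.35, -0.04, 1], [0, 0, 0, 0, 0.3, 0, 1], [0, 0, 0, 0, 0.2, 0, 1], [0, 0, 0, 0, 0.1, 0, 1], [0, 0, 0, 0, 0, 0, 1]]
  ]
}}

```text
clock: 35.72
tool_pos: [0.5681, -0.2263, 0.047]
eef_rot: [-0.5, 0.5, -0.5, 0.5]
contact_force: [1.4, 0.7, -1.4]
opening: 0.622
```

Request:
{"fn": "send_rows", "kwargs": {
  "motion": [
    [[0, 0, 0, 0, 0.05, 0, 1], [0, 0, 0, 0, 0, 0, 1], [0, 0, 0, 0, 0, 0, 1], [0, 0, 0, 0, 0, 0, 1], [0, 0, 0, 0, 0, 0, 1]]
  ]
}}

```text
clock: 36.13
tool_pos: [0.5685, -0.2265, 0.0467]
eef_rot: [0.5, -0.5, 0.5, -0.5]
contact_force: [-1.2, -0.2, 2.5]
opening: 0.623
```

Light contact. Release, rise and back off.

Request:
{"fn": "send_rows", "kwargs": {
  "motion": [
    [[0, 0, 0, 0, 0, 0, 0], [0, 0, 0, 0, 0, 0, -0.7], [0, 0, 0, 0, 0, 0, -0.7], [0, 0, 0, 0, -0.2, 0, -0.7], [0, 0, 0, 0, -0.5, 0, -0.7]]
  ]
}}

```text
clock: 36.55
tool_pos: [0.5676, -0.2263, 0.0598]
eef_rot: [-0.5, 0.501, -0.499, 0.499]
contact_force: [-0.6, 0.3, -0.2]
opening: 0.847
```

Request:
{"fn": "send_rows", "kwargs": {
  "motion": [
    [[0, 0, 0, 0, -1, 0, -0.7], [0, 0, 0, 0, -1, 0, -0.7], [0, 0, 0, 0, -1, 0, -0.7], [0, 0, 0, 0, -1, 0, -0.7], [0, 0, 0, 0, -1, 0, -0.7]]
  ]
}}

```text
clock: 36.97
tool_pos: [0.5685, -0.2264, 0.1624]
eef_rot: [0.5, -0.5, 0.5, -0.5]
contact_force: [-0.9, -0.5, 0.3]
opening: 0.851
```

Request:
{"fn": "send_rows", "kwargs": {
  "motion": [
    [[0, 0, 0, 0, -1, 0, -0.7], [0, 0, 0, 0.5, -1, 0, -0.7], [0, 0, 0, 1, -1, -0.5, -0.7], [0, 0, 0, 1, -0.5, -0.5, -0.7], [0, 0, 0, 1, 0, -0.5, -0.7]]
  ]
}}

```text
clock: 37.38
tool_pos: [0.5397, -0.2973, 0.2344]
eef_rot: [0.499, -0.498, 0.502, -0.501]
contact_force: [0.3, -0.2, -0.0]
opening: 0.852
```

Request:
{"fn": "send_rows", "kwargs": {
  "motion": [
    [[0, 0, 0, 1, 0, -0.5, -0.7], [0, 0, 0, 1, 0, -0.5, -0.7], [0, 0, 0, 1, 0, -0.5, -0.7], [0, 0, 0, 1, 0, -0.5, -0.7], [0, 0, 0, 1, 0, -0.5, -0.7]]
  ]
}}

```text
clock: 37.8
tool_pos: [0.4877, -0.3973, 0.2315]
eef_rot: [0.5, -0.5, 0.5, -0.5]
contact_force: [0.1, -0.6, -0.2]
opening: 0.849
```

Request:
{"fn": "send_rows", "kwargs": {
  "motion": [
    [[0, 0, 0, 1, 0, -0.5, -0.7], [0, 0, 0, 1, 0, -0.5, -0.7], [0, 0, 0, 1, 0, -0.5, -0.7], [0, 0, 0, 0.5, 0, 0, -0.7], [0, 0, 0, 0, 0, 0, -0.7]]
  ]
}}

```text
clock: 38.22
tool_pos: [0.4571, -0.4694, 0.2309]
eef_rot: [0.499, -0.501, 0.502, -0.498]
contact_force: [-0.2, -0.1, 0.4]
opening: 0.847
```

Run:
```python
from h import *
measure(("top","side"))
print(get_state()['clock'])
for n in("top","side"):
    s=imaging.snapshot(n); cv2.imwrite(f"pics/{n}F.png",cv2.resize(s["img"][150:300,330:500,::-1] if n=="top" else s["img"][230:400,250:420,::-1],None,fx=3.5 if n=="side" else 4,fy=3.5 if n=="side" else 4))
```

```text
top | blue | [439. 198.] | sauc x0.5692 y-0.2269 r0.0452 e0.7 | cup x0.5543 y-0.2074 r0.0418 e0.6
top | green | [630. 347.] | sauc x0.2187 y-0.6574 r0.0283 e3.2 | cup x0.2298 y-0.6059 r0.0260 e3.6
top | green | [629. 295.] | sauc x0.3344 y-0.6674 r0.0275 e4.4 | cup x0.3357 y-0.6135 r0.0257 e3.0
top | green | [383. 250.] | sauc x0.4448 y-0.0898 r0.0443 e0.7 | cup x0.4394 y-0.0807 r0.0409 e0.5
top | yellow | [384. 190.] | sauc x0.5884 y-0.0952 r0.0451 e0.7 | cup x0.5722 y-0.0855 r0.0417 e0.6
top | yellow | [273. 154.] | sauc x0.6783 y0.1770 r0.0451 e0.6 | cup x0.6556 y0.1663 r0.0416 e0.6
top | red | [259. 321.] | sauc x0.2777 y0.2015 r0.0459 e0.6 | cup x0.2849 y0.1887 r0.0425 e0.6
top | red | [452. 256.] | sauc x0.4290 y-0.2526 r0.0458 e0.7 | cup x0.4249 y-0.2320 r0.0418 e0.6
top cam [0.374 0.033 1.14 ]
side | green | [298. 278.] | sauc x0.4461 y-0.0748 r0.0328 e12.3 | cup x0.4466 y-0.0879 r0.0290 enan
side | yellow | [369. 275.] | sauc x0.5898 y-0.0939 r0.0474 e4.1 | cup x0.5757 y-0.1271 r0.0357 e2.8
side | yellow | [380. 177.] | sauc x0.6788 y0.1754 r0.0450 e1.0 | cup x0.6490 y0.0969 r0.0401 e0.9
side | red | [220. 185.] | sauc x0.2789 y0.2001 r0.0451 e0.9 | cup x0.2970 y0.1195 r0.0397 e0.8
side cam [ 0.431 -0.475  0.722]
38.3167
  return _methods._mean(a, axis=axis, dtype=dtype,
  ret = ret.dtype.type(ret / rcount)
```

View pics/topF.png

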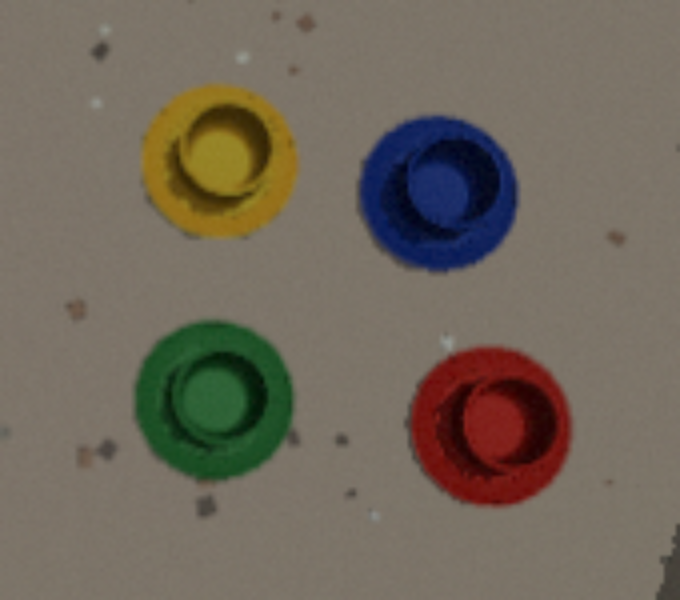

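View pics/sideF.png

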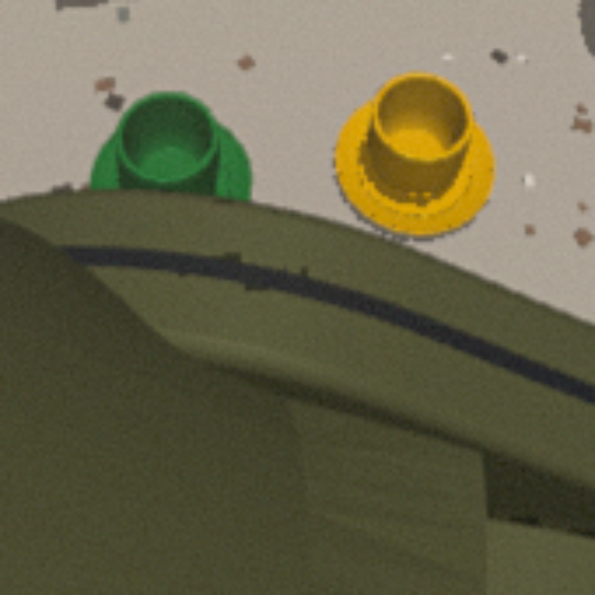

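Run:
```python
from h import *
s=imaging.snapshot("top")
S={'yellow':(.5885,-.0952),'green':(.4448,-.0898),'blue':(.5692,-.2269),'red':(.429,-.2526)}
for n,(x,y) in {'yellow':(226,151),'green':(220,397),'blue':(452,184),'red':(509,424)}.items():
    P=cast(s,[[330+(x+.5)/4-.5,150+(y+.5)/4-.5]],.061)[0][0]; print(n,P.round(4),((P[:2]-S[n])*1000).round(1))
P=cast(s,[[198,213]],.095)[0]; 
cv2.imwrite("pics/topG.png",s["img"][:,:,::-1])
```

```text
yellow [ 0.5846 -0.0935  0.061 ] [-3.9  1.7]
green [ 0.4428 -0.0874  0.061 ] [-2.   2.4]
blue [ 0.565  -0.2231  0.061 ] [-4.2  3.8]
red [ 0.4274 -0.2502  0.061 ] [-1.6  2.4]
```

View pics/topG.png

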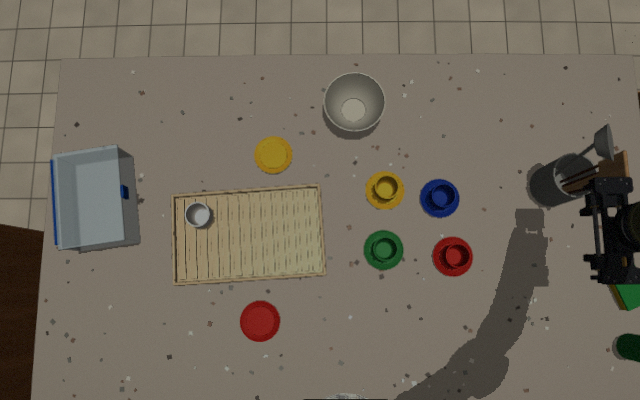

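Request:
{"fn": "send_rows", "kwargs": {
  "motion": [
    [[0, 0, 0, 0, 0, -0.5, -0.7], [0, 0, 0, 0, 0, -1, -0.7], [0, 0, 0, 0, 0, -1, -0.7], [0, 0, 0, 0, 0, -0.5, -0.7], [0, 0, 0, 0, 0, 0, -0.7]]
  ]
}}

```text
clock: 38.88
tool_pos: [0.3951, -0.4668, 0.2305]
eef_rot: [-0.5, 0.501, -0.5, 0.498]
contact_force: [-0.9, -0.1, -0.9]
opening: 0.852
```

Request:
{"fn": "send_rows", "kwargs": {
  "motion": [
    [[0, 0, 0, 0, 0, 0, -0.7], [0, 0, 0, 0, 0, 0, -0.7], [0, 0, 0, 0, 0, 0, -0.7], [0, 0, 0, 0, 0, 0, -0.7], [0, 0, 0, 0, 0, 0, -0.7]]
  ]
}}

```text
clock: 39.3
tool_pos: [0.3991, -0.466, 0.2305]
eef_rot: [-0.5, 0.5, -0.5, 0.5]
contact_force: [-1.7, 0.2, 0.3]
opening: 0.851
```

Run:
```python
from h import *
st=get_state(); print(st['clock'],st['tool_pos'],st['contact_force'],abs(st['qd']).max())
print(job.finish_job())
```

```text
39.3 [ 0.39914218 -0.46602066  0.23047716] [-1.69932988  0.19398033  0.31809405] 0.003411250098289705
the job is handed in; nothing more can be done
None
```

I moved the yellow, red, green and blue cups one at a time from the rack to the saucer of their own colour. For yellow and red I used the right-most saucer of each look-alike pair. I lowered each cup until the wrist felt light contact (2.5 to 11 N) and then released it. I handed the job in at about 39 s of the 102 s allowed.

**Cups:** in the last top picture each cup looks upright on its own saucer. My hand-read rim centres are 2.9 to 5.7 mm from the saucer centres; blue is the worst and the limit is 13 mm. The top and side readings did not fully agree:
- **Before placing:** the blue cup's position on the rack differed by about 5 mm between the two views, so its reading is the least certain.
- **After placing:** all four top readings lean the same way, towards the point under the camera, and at release the gripper was within about 2 mm of each saucer centre. The true offsets may therefore be smaller.
- **Side view:** the arm hid the blue and red cups there at the end. Red had been seen clear after release. Blue's final check rests on the top picture alone.

**Bystanders:** the saucers re-measured within 0.3 mm of their starts in the top view. By eye, the white cup and the bowl are where they began; I did not re-measure them.

**Robot:** the arm was parked clear and still at hand-in. The last force reading was about 1.7 N, slightly above the usual noise of about 1 N.

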